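# Put away the micromanipulator brackets on the saddle and stand

### The arm

A 6-joint arm with a two-finger parallel gripper is mounted at the origin on the work surface. World frame = base frame: x ahead of the robot, y to its left, z up, the work surface at z = 0. Lengths are in m, angles in rad, forces in N, time in s.
With the tool pointing down it reaches from about 0.35 to 0.975 m from the base axis. Payload 4.9 kg.
Tool frame: the origin (TCP) lies midway between the tips of the shut fingers; the grasp point (between the pads) lies ctrl.tcp_to_grasp behind it (ctrl.tcp_to_grasp is the distance from the TCP to the grasp point, in m); z points along the fingers, y is the direction in which the jaws open and shut (so a half turn about z gives the same grasp; the last joint's range is limited). The gripper opens to 85 mm and grips with 20 to 120 N. Pads are 22 mm wide; open, the fingers measure 114 mm over their backs; the gripper's body (76 mm by 85 mm) begins 54 mm behind the grasp point. The pads swing forward as they close: fully open they stand 13 mm farther back than shut.
Start: joints at [1.213, 0.053, 1.613, -0, 1.476, -0.119], TCP at [0.148, 0.607, 0.231] pointing down, gripper open.
Joint ranges: [-3.01, 3.01], [-1.01, 2.22], [0.06, 2.58], [-1.02, 4.17], [0.09, 2.62], [-3.14, 3.14]. Speed limits (rad/s): [2.57, 2.57, 3.14, 3.14, 3.14, 3.14].

### API

Orientations are given as a rotation vector (axis times angle).
In Python, from station import ctrl, get_image, calibration, finish_job, models gives the robot as it stands.
- The arm moves only by the shell command python3 -m creep 'ROWS' [FORCE]. ROWS is JSON, a list of rows, each a list of 7 numbers: the opening, from 0 (shut) to 1 (fully open), then the shift along the tool's x, y, z in m, then the turn, a rotation vector about the tool's x, y, z in degrees. A call has 1 to 20 rows; each row shifts and turns the commanded pose from where the row before left it, along the tool's axes as they then stand; what a row does not reach is not made up. A row lasts 1/10 s, in which the tool goes at most 50 mm and 8.59 degrees, less where a joint would pass 70% of its speed; a pose out of reach is approached as far as the arm can. A call with a gripper value outside its range is refused whole. The fingers move at their own pace and stop on an object; FORCE is the grip in N (left out, the last holds). Time passes only in rows, so rows that do not move let the fingers close. It gives the time, the measured TCP pose, the force and the opening at its end, in the units of the state.
- ctrl.get_obs(): the state, without advancing time (a new reading comes with each control period).
- get_image(name): name is "scene" or "top" or "wrist"; returns the picture (420x560x3 uint8, red, green, blue); there is no depth.
- calibration(name): a dict with "mtx" (3x3 intrinsics, pixels), "R" (3x3) and "t" (3): a world point X has camera coordinates R X + t. Camera axes: x right, y down, z forward; pixel columns grow to the right and rows downward; lengths in m; the calibration is good to about 2 mm. The wrist camera is an equidistant fisheye: a pixel r from the principal point sees the ray r / f radians off the axis. A picture is of the moment at which its call begins: read the wrist's pose just before it. calibration takes no time and is no camera call; for the wrist camera it gives the pose at the moment of the call.
- finish_job(): hands the job in, once; it reports no verdict.
Trained networks look in the newest picture that a camera, given by its name, has taken for a name from the list of things; names that differ only in an ending like _2 or _b are one class to them, and where a whole thing is asked for, a point or a joint stands for the part that bears it (a point fixed in the world has none). Each returns a list of dicts, best first, with "conf" (0 to 1); they miss things now and then, are a little off and sometimes report something else, mostly with a low value. They report only what shows in the picture. A call takes as long as a camera call. They do not tell look-alikes from the thing itself.
- models.search_frame(camera, name): "extent" ([left, top, right, bottom] in pixels, round what is visible of it).
The state is a dict: "t": time; "q": joint angles; "dq": joint speeds; "effort": joint torques, N m; "tool_pos": TCP position; "tool_rot": TCP orientation; "contact_force": force on the tool from outside, world axes, zero at the start; "wrist_torque": the same for the moment, N m; "opening": finger opening in m.
Only numpy, scipy, OpenCV 4.12 (cv2) and the standard library are available. Lean on these libraries where they do the work, as an engineer would, in place of code of your own. Each camera call takes 0.05 s, during which the arm holds its last target. There are 200 camera calls.

### The job

Put the manipulator parts away after the microscope session. First take the grey dust cover off the black saddle and set it down upright on the rubber mat; then nest every loose angle bracket on the saddle's ridge, one over the other, legs lying flush and ends lined up, and hang both slotted hangers on the stand, one to a pin, with the pin seated in the slot (brackets and hangers in any order). Leave the dish, the tip box and the little jar where they are.

Things in the scene. Friction and masses are not known exactly. Their poses are not given: they have to be found in the camera images.
- saddle: Fixed black saddle: base plate 96 x 96 mm, 6 mm thick, with a raised ridge of the same angle section as the brackets (apex up like a roof), 50 mm long, apex line along the saddle's x; its lower edges 30 mm, its apex 61 mm above the table. Origin: centre of the base's underside; z up. Hidden under the dust cover at first.
- saddle_seat (a point): Point on the saddle, 30 mm above the table, middle of the ridge at the height of its lower edges; axes as the saddle's. The k-th bracket nested (k = 1, 2, ..) has its origin 11.3 mm x k straight above this point, its x along the saddle's x (either way round).
- mat: Fixed black rubber mat on the bench, 130 x 130 mm, 4 mm thick; origin: centre of its underside.
- cover: Loose grey plastic dust cover, a box open at the bottom, 76 x 76 mm, 70 mm high, about 120 g, with a black round knob on top, 20 mm diameter, 24 mm high (its top 94 mm above the rim). Origin: centre of the bottom rim; z up. Starts over the saddle's ridge, standing on the base plate (6 mm up); lift it 60 mm or more to clear the ridge.
- bracket0: Loose grey-coated aluminium angle bracket (3 to 5 there, all alike; absent ones read None): legs 36 mm, 8 mm thick, 60 mm long, 83 g, like a roof, apex 31 mm up, 51 mm wide. Origin: mid-length, centred, at the height of the lower edges; x along the length, z up. Hold it by its end faces (60 mm apart), fingers at most 9 mm below the apex, to miss the bracket beneath when nesting.
- bracket1: Loose grey-coated aluminium angle bracket (3 to 5 there, all alike; absent ones read None): legs 36 mm, 8 mm thick, 60 mm long, 83 g, like a roof, apex 31 mm up, 51 mm wide. Origin: mid-length, centred, at the height of the lower edges; x along the length, z up. Hold it by its end faces (60 mm apart), fingers at most 9 mm below the apex, to miss the bracket beneath when nesting.
- bracket2: Loose grey-coated aluminium angle bracket (3 to 5 there, all alike; absent ones read None): legs 36 mm, 8 mm thick, 60 mm long, 83 g, like a roof, apex 31 mm up, 51 mm wide. Origin: mid-length, centred, at the height of the lower edges; x along the length, z up. Hold it by its end faces (60 mm apart), fingers at most 9 mm below the apex, to miss the bracket beneath when nesting.
- bracket3: Loose grey-coated aluminium angle bracket (3 to 5 there, all alike; absent ones read None): legs 36 mm, 8 mm thick, 60 mm long, 83 g, like a roof, apex 31 mm up, 51 mm wide. Origin: mid-length, centred, at the height of the lower edges; x along the length, z up. Hold it by its end faces (60 mm apart), fingers at most 9 mm below the apex, to miss the bracket beneath when nesting.
- bracket4: Loose grey-coated aluminium angle bracket (3 to 5 there, all alike; absent ones read None): legs 36 mm, 8 mm thick, 60 mm long, 83 g, like a roof, apex 31 mm up, 51 mm wide. Origin: mid-length, centred, at the height of the lower edges; x along the length, z up. Hold it by its end faces (60 mm apart), fingers at most 9 mm below the apex, to miss the bracket beneath when nesting.
- stand: Fixed stand, origin on the table midway between its two posts (18 mm square, 122 mm high, 110 mm apart along y); 8 mm base plate 170 mm along y, x from -67 to 18 mm. From each post a steel pin 8 x 8 mm points level along +x, free from the post's face (x = 9 mm) to an 18 mm square head plate (x = 57 mm); pin top 118 mm above the table.
- pin_left (a point): Middle of the top face of the pin at the stand's +y side, 118 mm above the table; axes as the stand's (x along the pin to its head).
- pin_right (a point): The same for the pin at the stand's -y side.
- hanger0: Loose grey-coated slotted hanger, about 130 g, standing: plate 8 mm thick (x), 44 mm wide (y), 112 mm high, on a foot 38 x 44 x 8 mm. Origin: centre of the foot's underside. The slot is open at the +y edge: z 58 to 73 mm at the mouth (y 7 to 22), 58 to 78 mm inside (y -7 to 7): a lip keeps the pin in once lowered. Pinch it across 8 mm above z = 90 mm. Hung, its foot is 40 mm up.
- hanger1: Loose grey-coated slotted hanger, about 130 g, standing: plate 8 mm thick (x), 44 mm wide (y), 112 mm high, on a foot 38 x 44 x 8 mm. Origin: centre of the foot's underside. The slot is open at the +y edge: z 58 to 73 mm at the mouth (y 7 to 22), 58 to 78 mm inside (y -7 to 7): a lip keeps the pin in once lowered. Pinch it across 8 mm above z = 90 mm. Hung, its foot is 40 mm up.
- hanger0_slot (a point): Middle of the inner upper edge of hanger0's slot, 78 mm above its origin; this rests on the pin's top.
- hanger1_slot (a point): Middle of the inner upper edge of hanger1's slot, 78 mm above its origin; this rests on the pin's top.
- dish: Bystander: clear closed culture dish, 60 mm diameter, 15 mm high; origin: centre of underside.
- tipbox: Bystander: closed pipette-tip box, 77 x 117 x 48 mm; origin: centre of underside.
- bottle: Bystander: little jar, 32 mm diameter, 55 mm high; origin: centre of underside.
There are look-alikes about, which are no part of the job. Leave any green look-alike of the hanger1 alone.

How it is judged:
By the outcome, as a careful person would: the job done as asked, in the order asked, and still so for the second after the job is handed in, with the robot touching nothing.
Of bracket0, bracket1, bracket2, bracket3, bracket4 only 3 to 5 are there at a start; the rules pass over those that are not, and their reading is None.
At some moment in a run one of bracket0, bracket1, bracket2, bracket3, bracket4 may be knocked a few centimetres aside while the robot is not near it.
It also fails if it takes over 210 s, if anything falls off the work surface, if the arm or the gripper's body presses on something with over 40 N, if the wrist force passes 120 N, or if a joint passes its speed limit or range.

## Working session

There is one attempt and no reset: what is moved stays moved. The work goes in short steps, Python scripts to look and compute and a shell command to move; the robot and the scene stay as the last step left them, time stands still between calls to the robot, and variables do not carry over. Pictures are saved under pics/ and viewed, about 12 in all and at most 16, crops included, and the job is handed in when it is done.

```bash
ls; mkdir -p pics; python3 - <<'E'
from station import ctrl,get_image,calibration,models
import cv2,numpy as np
o=ctrl.get_obs();print(o['t'],o['tool_pos'],o['tool_rot'],o['opening'],ctrl.tcp_to_grasp)
for n in ['scene','top']:
    im=get_image(n);cv2.imwrite(f'pics/{n}0.png',cv2.resize(im[:,:,::-1],(800,600)))
    c=calibration(n);print(n,np.round(c['mtx'],1).tolist(),np.round(c['R'],4).tolist(),np.round(c['t'],4).tolist())
    for k in ['saddle','mat','cover','bracket0','stand','hanger0','dish','tipbox','bottle']:
        print(k,[(round(d['conf'],2),np.round(d['extent']).astype(int).tolist()) for d in models.search_frame(n,k)])
E
```

```text
pics
0.0 [0.1476497  0.60667354 0.23008256] [-3.74211928e-01 -3.11876018e+00  3.08624285e-03] 0.08503179139422248 0.0187
scene [[468.1, 0.0, 279.3], [0.0, 468.1, 208.8], [0.0, 0.0, 1.0]] [[-0.7534, 0.6573, -0.0214], [0.3635, 0.389, -0.8465], [-0.548, -0.6455, -0.532]] [0.4746, -0.1058, 1.4118]
saddle [(0.75, [289, 253, 344, 280]), (0.61, [200, 199, 225, 216])]
mat [(0.63, [250, 164, 310, 196])]
cover [(0.65, [294, 223, 342, 278])]
bracket0 [(0.78, [270, 204, 303, 224]), (0.77, [232, 224, 258, 244]), (0.77, [212, 167, 226, 183]), (0.69, [198, 197, 223, 214])]
stand [(0.69, [369, 241, 466, 329])]
hanger0 [(0.73, [443, 240, 466, 293]), (0.73, [342, 195, 366, 244]), (0.68, [372, 209, 400, 259])]
dish [(0.69, [235, 281, 263, 300]), (0.25, [370, 241, 465, 326])]
tipbox [(0.71, [373, 214, 398, 255]), (0.61, [164, 238, 223, 286])]
bottle [(0.9, [308, 323, 324, 353]), (0.3, [229, 223, 261, 243])]
top [[439.0, 0.0, 280.2], [0.0, 439.0, 211.0], [0.0, 0.0, 1.0]] [[-0.0148, -0.9999, -0.0014], [-0.9925, 0.0149, -0.1215], [0.1215, -0.0004, -0.9926]] [-0.0192, 0.5906, 1.2914]
saddle [(0.55, [235, 207, 269, 240])]
mat [(0.84, [340, 255, 392, 308]), (0.5, [158, 262, 182, 278]), (0.45, [217, 258, 236, 273])]
cover [(0.94, [240, 205, 269, 238])]
bracket0 [(0.88, [360, 195, 377, 217]), (0.79, [309, 233, 325, 254]), (0.69, [400, 230, 425, 249]), (0.52, [307, 189, 323, 212]), (0.35, [344, 257, 394, 308])]
stand [(0.87, [152, 211, 210, 263])]
hanger0 [(0.73, [252, 259, 264, 273]), (0.5, [156, 258, 183, 280]), (0.45, [217, 256, 236, 272])]
dish [(0.6, [252, 158, 271, 172])]
tipbox [(0.95, [286, 133, 329, 166]), (0.17, [151, 212, 210, 264])]
bottle [(0.63, [309, 188, 324, 210]), (0.3, [234, 204, 268, 236])]
```

View pics/top0.png

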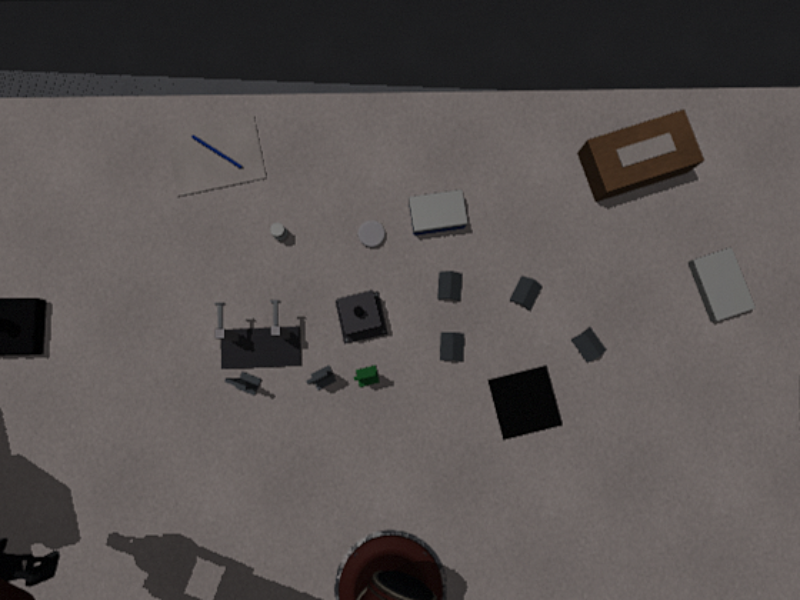

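View pics/scene0.png

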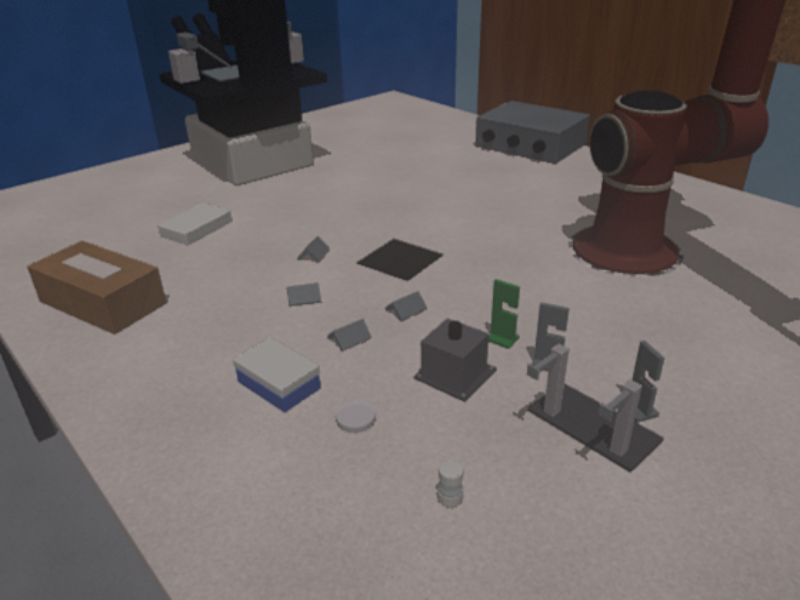

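The top view shows four grey brackets at (450,286), (452,346), (525,292) and (588,344). The cover is at (361,315), the mat at (525,402), the stand at (260,340), the grey hangers at (245,382) and (322,377), and the green look-alike at (367,375). The scene view agrees.

```bash
cat > h.py <<'E'
from station import ctrl,get_image,calibration,models
import cv2,numpy as np
from scipy.spatial.transform import Rotation as Ro
def proj(n,c,P):
    P=np.asarray(P,float);q=P@np.array(c['R']).T+c['t'];K=np.array(c['mtx'])
    if n=='wrist':
        r=np.hypot(q[...,0],q[...,1])+1e-12;th=np.arctan2(r,q[...,2]);s=th/r
        return np.stack([K[0,2]+K[0,0]*q[...,0]*s,K[1,2]+K[1,1]*q[...,1]*s],-1)
    return np.stack([K[0,2]+K[0,0]*q[...,0]/q[...,2],K[1,2]+K[1,1]*q[...,1]/q[...,2]],-1)
def unproj(n,c,uv,z):
    K=np.array(c['mtx']);a=(np.asarray(uv,float)-K[:2,2])/[K[0,0],K[1,1]]
    if n=='wrist':
        r=np.linalg.norm(a,axis=-1,keepdims=True)+1e-12;d=np.concatenate([a/r*np.sin(r),np.cos(r)],-1)
    else: d=np.concatenate([a,np.ones(a.shape[:-1]+(1,))],-1)
    R=np.array(c['R']);C=-R.T@np.array(c['t']);w=d@R
    return (C+w*((z-C[2])/w[...,2:]))[...,:2]
def rect(n,c,im,z,cx,cy,half,mpp):
    """bird's-eye at height z: image up=+x, left=+y"""
    N=int(2*half/mpp);i=np.arange(N)
    Y,X=np.meshgrid(cy+half-i*mpp,cx+half-i*mpp)
    uv=proj(n,c,np.stack([X,Y,np.full_like(X,z)],-1)).astype(np.float32)
    return cv2.remap(im,uv[...,0],uv[...,1],cv2.INTER_CUBIC)
def bright(im,g=2.0): return (np.clip(im/255.,0,1)**(1/g)*255).astype(np.uint8)
def pose():
    o=ctrl.get_obs();return o,np.array(o['tool_pos']),Ro.from_rotvec(o['tool_rot'])
def go(x,y,z,yaw):
    """yaw deg = direction of jaw axis (tool y) in world, mod 180. prints turn (tool rotvec deg) then shift in the final tool frame (mm)"""
    o,p,R=pose();best=None
    for k in(0,180):
        a=np.radians(yaw+k);ty=np.array([np.cos(a),np.sin(a),0]);tz=np.array([0,0,-1.]);tx=np.cross(ty,tz)
        T=Ro.from_matrix(np.stack([tx,ty,tz],1));d=(R.inv()*T)
        if best is None or d.magnitude()<best[0].magnitude(): best=(d,T)
    d,T=best
    print('turn',np.degrees(d.as_rotvec()).round(1).tolist(),'shift mm',(1000*T.inv().apply(np.array([x,y,z])-p)).round(1).tolist(),'q6',round(o['q'][5],2))
E
python3 - <<'E'
from h import *
for n in ['top','scene']:
    im=get_image(n);c=calibration(n)
    r=rect(n,c,im,0.0 if n=='top' else .0,0.58,-0.0,0.4,0.00134 if 0 else 0.001)
    if n=='top': cv2.imwrite('pics/r_top.png',bright(cv2.resize(r[100:700],(800,600)))[:,:,::-1])
    
c=calibration('top')
for nm,uv,z in [('knob',(361,313),.1),('mat',(525,402),.004),('b',(450,284),.03),('b',(452,344),.03),('b',(525,290),.03),('b',(588,343),.03),('postL',(221,334),.122),('postR',(276,330),.122),('headL',(220,304),.118),('headR',(276,301),.118),('hangA',(237,381),.1),('hangB',(316,378),.1)]:
    print(nm,unproj('top',c,np.array([uv])*.7,z).round(3).tolist())
E
```

```text
knob [[0.56, 0.051]]
mat [[0.375, -0.29]]
b [[0.627, -0.135]]
b [[0.499, -0.136]]
b [[0.612, -0.294]]
b [[0.497, -0.422]]
postL [[0.52, 0.326]]
postR [[0.527, 0.217]]
headL [[0.58, 0.33]]
headR [[0.585, 0.219]]
hangA [[0.428, 0.298]]
hangB [[0.432, 0.142]]
```

View pics/r_top.png

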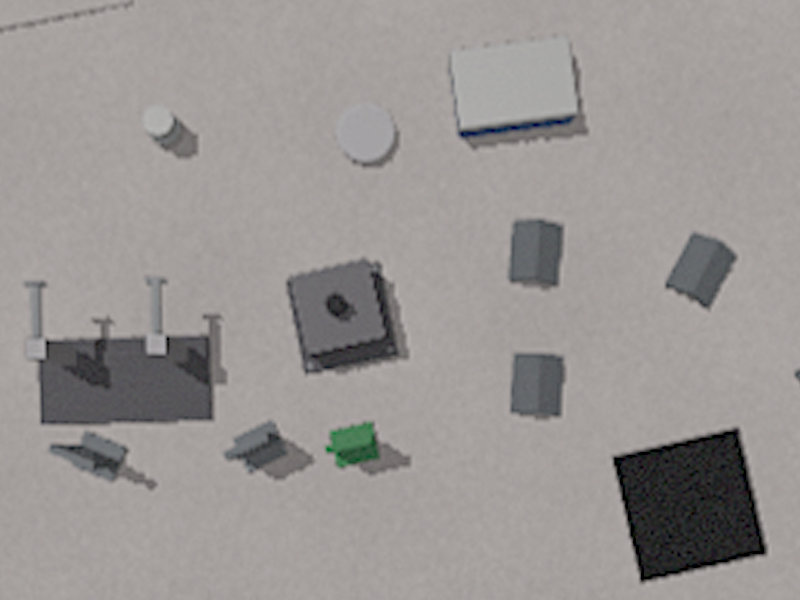

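The rectified top view (1 px = 1 mm) matches: the knob, mat and brackets are where I computed them, and the cover is turned about 13°. Next I go towards the cover, with a wrist look on the way.

```bash
python3 - <<'E'
from h import *
go(0.46,0.2,0.32,90); go(.56,.051,.22,90)
E
```

```text
turn [-0.0, 0.0, -13.7] shift mm [-312.2, -407.2, -88.7] q6 -0.12
turn [-0.0, 0.0, -13.7] shift mm [-412.2, -556.2, 11.3] q6 -0.12
```

```bash
python3 -m creep '[[1,0,0,0,0,0,-6.85],[1,0,0,0,0,0,-6.85],[1,-0.026,-0.034,-0.0074,0,0,0],[1,-0.026,-0.034,-0.0074,0,0,0],[1,-0.026,-0.034,-0.0074,0,0,0],[1,-0.026,-0.034,-0.0074,0,0,0],[1,-0.026,-0.034,-0.0074,0,0,0],[1,-0.026,-0.034,-0.0074,0,0,0],[1,-0.026,-0.034,-0.0074,0,0,0],[1,-0.026,-0.034,-0.0074,0,0,0],[1,-0.026,-0.034,-0.0074,0,0,0],[1,-0.026,-0.034,-0.0074,0,0,0],[1,-0.026,-0.034,-0.0074,0,0,0],[1,-0.026,-0.034,-0.0074,0,0,0],[1,0,0,0,0,0,0],[1,0,0,0,0,0,0]]'; python3 - <<'E'
from h import *
im=get_image('wrist');c=calibration('wrist');np.savez('w1.npz',im=im,**c)
print(np.round(c['mtx'],1).tolist(), 'campos',(-np.array(c['R']).T@np.array(c['t'])).round(3),'axis',np.array(c['R'])[2].round(2))
a=cv2.resize(im,(560,420));b=rect('wrist',c,im,0.118,0.50,0.25,0.15,0.00075)
b=cv2.resize(b,(400,400));
cv2.imwrite('pics/w1.png',bright(np.hstack([cv2.resize(a,(400,300)),cv2.resize(b,(400,400))[:300]]) if 0 else cv2.resize(a,(800,600)))[:,:,::-1])
go(.56,.051,.22,90)
E
```

```text
t: 2.7
tool_pos: [0.4602, 0.1988, 0.3202]
tool_rot: [-0.003, -3.141, -0.001]
contact_force: [-0.2, -1.0, -0.3]
opening: 0.0858
[[325.2, 0.0, 279.3], [0.0, 325.2, 206.0], [0.0, 0.0, 1.0]] campos [0.382 0.2   0.463] axis [ 0.3   0.   -0.95]
turn [0.0, -0.0, 0.0] shift mm [-100.3, -148.6, 100.0] q6 -1.31
```

View pics/w1.png

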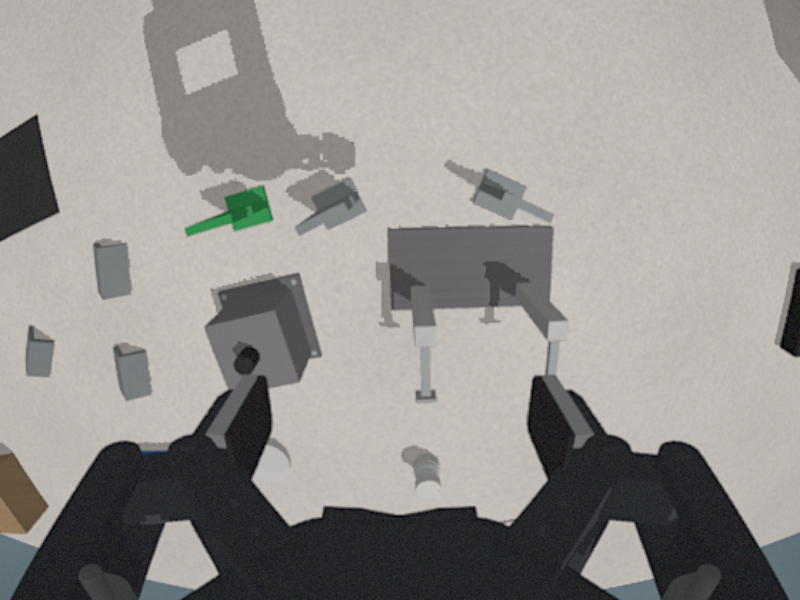

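The wrist view shows the knob at (247,358), the post tops at (424,337) and (557,330), the right pin head at (426,395) and the hangers at (340,200) and (498,193). I'll get numbers from it and then go above the knob.

```bash
python3 - <<'E'
from h import *
d=np.load('w1.npz');c={k:d[k] for k in('mtx','R','t')}
for nm,uv,z in [('knob',(246,361),.1),('postL',(557,331),.122),('postR',(424,338),.122),('headR',(426,398),.118),('base TR',(388,229),.008),('base TL',(552,226),.008),
 ('cov',(207,326),.076),('cov',(282,295),.076),('cov',(299,380),.076),('cov',(236,388),.076)]:
    print(nm,unproj('wrist',c,np.array([uv])*.7,z).round(4).tolist())
E
python3 -m creep '[[1,-0.025,-0.037,0.0,0,0,0],[1,-0.025,-0.037,0.0,0,0,0],[1,-0.025,-0.037,0.0,0,0,0],[1,-0.025,-0.037,0.0,0,0,0],[1,0,0,0.04,0,0,0],[1,0,0,0.04,0,0,0],[1,0,0,0.02,0,0,0],[1,0,0,0,0,0,0],[1,0,0,0,0,0,0]]'; python3 - <<'E'
from h import *
im=get_image('wrist');c=calibration('wrist');np.savez('w2.npz',im=im,**c)
b=rect('wrist',c,im,0.100,0.55,0.05,0.075,0.000375)
cv2.imwrite('pics/w2.png',bright(np.hstack([b,cv2.resize(im,(400,400))]))[:,:,::-1])
E
```

```text
knob [[0.5598, 0.0627]]
postL [[0.5217, 0.3307]]
postR [[0.5264, 0.2203]]
headR [[0.5842, 0.2235]]
base TR [[0.4581, 0.1895]]
base TL [[0.4525, 0.3572]]
cov [[0.536, 0.0178]]
cov [[0.5051, 0.0958]]
cov [[0.5903, 0.1048]]
cov [[0.6019, 0.0386]]
t: 3.65
tool_pos: [0.5598, 0.0527, 0.2204]
tool_rot: [0.003, -3.141, -0.0]
contact_force: [0.3, 0.8, 1.4]
opening: 0.0857
```

View pics/w2.png

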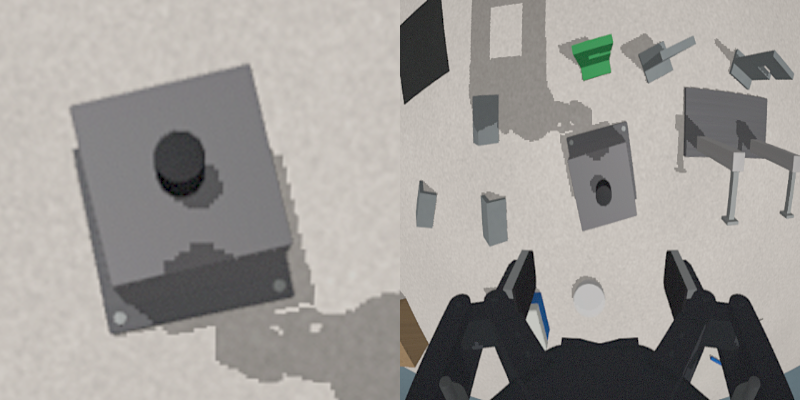

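The knob top is centred at rectified (180,157), which is about (0.566, 0.0575), and the cover's yaw is about +12.8°. I'll grasp and lift.

```bash
python3 -m creep '[[1,-0.006,0.005,0.04,0,0,0],[1,0,0,0.04,0,0,0],[1,0,0,0.04,0,0,0],[1,0,0,0.02,0,0,0],[1,0,0,0,0,0,0],[0.1,0,0,0,0,0,0],[0,0,0,0,0,0,0],[0,0,0,0,0,0,0],[0,0,0,0,0,0,0],[0,0,0,0,0,0,0],[0,0,0,0,0,0,0],[0,0,0,0,0,0,0],[0,0,0,0,0,0,0]]' 40
```

```text
t: 5.0
tool_pos: [0.5668, 0.0566, 0.0814]
tool_rot: [-0.001, 3.14, 0.0]
contact_force: [-0.9, 1.4, 4.8]
opening: 0.0186
```

```bash
python3 -m creep '[[0,0,0,-0.01,0,0,0],[0,0,0,-0.02,0,0,0],[0,0,0,-0.03,0,0,0],[0,0,0,-0.03,0,0,0],[0,0,0,-0.03,0,0,0],[0,0,0,-0.01,0,0,0],[0,0,0,0,0,0,0],[0,0,0,0,0,0,0]]'; python3 - <<'E'
from h import *
go(.375,-.2895,.21,90)
im=get_image('wrist');c=calibration('wrist')
s=get_image('scene');
cv2.imwrite('pics/w3.png',bright(np.hstack([cv2.resize(s[150:350,200:480],(400,300)),cv2.resize(im,(400,300))]))[:,:,::-1])
E
```

```text
t: 5.8
tool_pos: [0.5651, 0.0563, 0.2083]
tool_rot: [0.0, -3.139, -0.0]
contact_force: [0.3, 0.5, -1.5]
opening: 0.0182
turn [0.0, -0.1, 0.0] shift mm [190.1, -345.8, -1.7] q6 -1.6
```

View pics/w3.png

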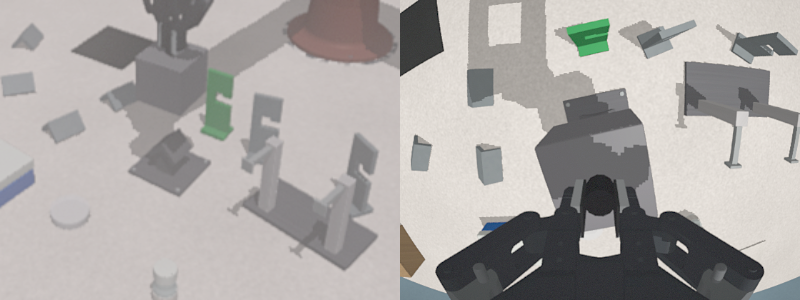

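The cover is held by its knob and the saddle ridge is exposed. I carry the cover to the mat.

```bash
python3 -m creep '[[0,0.01,-0.018,0,0,0,0],[0,0.02,-0.0364,0,0,0,0],[0,0.02,-0.0364,0,0,0,0],[0,0.02,-0.0364,0,0,0,0],[0,0.02,-0.0364,0,0,0,0],[0,0.02,-0.0364,0,0,0,0],[0,0.02,-0.0364,0,0,0,0],[0,0.02,-0.0364,0,0,0,0],[0,0.02,-0.0364,0,0,0,0],[0,0.02,-0.0364,0,0,0,0],[0,0,-0.0004,0.01,0,0,0],[0,0,0,0.03,0,0,0],[0,0,0,0.03,0,0,0],[0,0,0,0.03,0,0,0],[0,0,0,0.02,0,0,0],[0,0,0,0.005,0,0,0],[0,0,0,0,0,0,0],[0,0,0,0,0,0,0]]'
```

```text
t: 7.7
tool_pos: [0.3767, -0.2898, 0.0859]
tool_rot: [-0.001, 3.141, -0.001]
contact_force: [0.9, -0.1, -0.2]
opening: 0.0181
```

```bash
python3 -m creep '[[0,0,0,0.003,0,0,0],[0,0,0,0.002,0,0,0],[0,0,0,0.001,0,0,0],[0,0,0,0,0,0,0],[0,0,0,0,0,0,0]]'
```

```text
t: 8.2
tool_pos: [0.3762, -0.2899, 0.0794]
tool_rot: [-0.0, 3.141, -0.001]
contact_force: [-0.3, 0.4, 0.4]
opening: 0.0184
```

```bash
python3 -m creep '[[0,0,0,0.001,0,0,0],[0.3,0,0,0,0,0,0],[1,0,0,0,0,0,0],[1,0,0,0,0,0,0],[1,0,0,0,0,0,0],[1,0,0,-0.03,0,0,0],[1,0,0,-0.04,0,0,0],[1,0,0,-0.05,0,0,0],[1,-0.02,0.03,-0.03,0,0,0],[1,-0.025,0.04,0,0,0,0],[1,-0.025,0.04,0,0,0,0],[1,-0.025,0.04,0,0,0,0],[1,-0.02,0.03,0,0,0,0],[1,0,0,0,0,0,0],[1,0,0,0,0,0,0]]'; python3 - <<'E'
from h import *
im=get_image('wrist');c=calibration('wrist');np.savez('w4.npz',im=im,**c)
b=rect('wrist',c,im,0.031,0.54,-0.21,0.29,0.58/600)
cv2.imwrite('pics/w4.png',bright(b)[:,:,::-1])
E
```

```text
t: 9.7
tool_pos: [0.4911, -0.1091, 0.2278]
tool_rot: [0.003, -3.141, 0.0]
contact_force: [-0.3, -0.6, 0.1]
opening: 0.0852
```

View pics/w4.png

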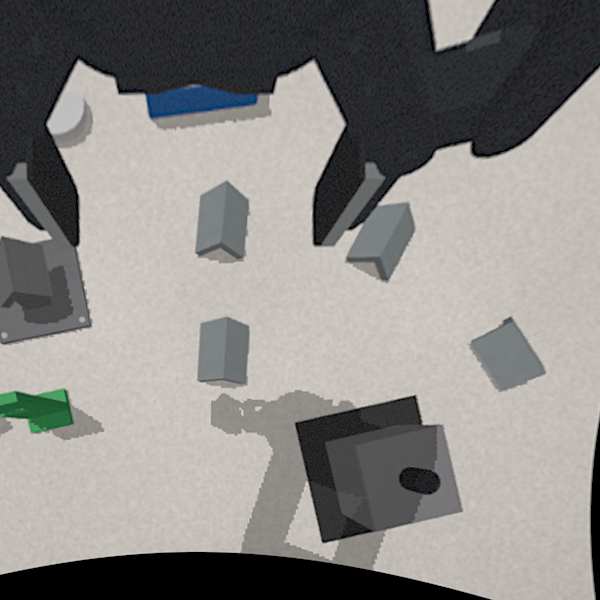

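The cover stands upright on the mat. Bracket ridges show at (228,181)-(221,246), (227,316)-(223,379) and (409,203)-(381,256), with the fourth at (508,355). I'll write a silhouette fit for them, since they are bluish while table and shadow are not.

```bash
cat >> h.py <<'E'
from scipy.optimize import minimize
def bparts():
    s=np.sqrt(.5);out=[];w=.0255;a=.0311;t=.008/s
    for sg in(1,-1):
        out.append(np.array([[x,sg*y,z] for x in(-.03,.03) for y,z in[(0,a),(w,a-w),(w-.00566,a-w-.00566 if a-w>.00566 else 0),(0,a-t)]]))
    return out
def hparts():  # plate above/below slot, foot
    bx=lambda x0,x1,y0,y1,z0,z1:np.array([[x,y,z] for x in(x0,x1) for y in(y0,y1) for z in(z0,z1)])
    return lambda px:[bx(-.019,.019,-.022,.022,0,.008),bx(px-.004,px+.004,-.022,.022,0,.058),bx(px-.004,px+.004,-.022,-.007,.05,.08),bx(px-.004,px+.004,-.022,.022,.078,.112),bx(px-.004,px+.004,.007,.022,.073,.08)]
S=2
def render(n,c,parts,p,z0=0):
    m=np.zeros((420*S,560*S),np.uint8);R=Ro.from_euler('z',p[2]).as_matrix()
    for P in parts:
        uv=proj(n,c,P@R.T+[p[0],p[1],z0])
        cv2.fillConvexPoly(m,cv2.convexHull(np.round((uv+.5)*S*16).astype(np.int32)),1,shift=4)
    return m
def fit(n,c,im,parts,p0,z0=0,th=0,keep=.09):
    """silhouette fit; p0=(x,y,yaw rad); returns pose, IoU"""
    I=cv2.GaussianBlur(im,(3,3),0).astype(int);m=((I[...,2]-I[...,0])>th).astype(np.uint8)
    m=cv2.resize(m,None,fx=S,fy=S,interpolation=cv2.INTER_NEAREST)
    near=cv2.dilate(render(n,c,parts,p0,z0),np.ones((3,3),np.uint8),iterations=22)
    k,l,st,ce=cv2.connectedComponentsWithStats(m*near)
    m=(l==1+np.argmax(st[1:,4])).astype(np.uint8)
    sc=np.array([.01,.01,.15])
    f=lambda q:1-(lambda r:(r&m).sum()/max(1,(r|m).sum()))(render(n,c,parts,np.array(p0)+q*sc,z0))
    b=None
    for s in(1,-1,.3):
        r=minimize(f,np.zeros(3) if b is None else b.x,method='Nelder-Mead',options=dict(initial_simplex=np.vstack([np.zeros(3),s*np.eye(3)])+(0 if b is None else b.x),xatol=.01,fatol=1e-4))
        if b is None or r.fun<b.fun:b=r
    p=np.array(p0)+b.x*sc
    return p,1-b.fun
def shot(n='wrist'):
    c=calibration(n);return get_image(n),c
E
python3 - <<'E'
from h import *
d=np.load('w4.npz');c={k:d[k] for k in('mtx','R','t')}
it,ct=shot('top'); isc,cs=shot('scene')
for p in [(.624,-.137,-.1),(.494,-.137,-.06),(.612,-.294,-.5),(.497,-.422,.6)]:
    for n,cc,im in[('wrist',c,d['im']),('top',ct,it),('scene',cs,isc)]:
        q,i=fit(n,cc,im,bparts(),p);print(n,q[:2].round(4),np.degrees(q[2]).round(1),round(i,3))
E
```

```text
wrist [ 0.6271 -0.1365] -4.8 0.914
top [ 0.6314 -0.1334] -1.5 0.732
scene [ 0.6264 -0.1366] 3.8 0.763
wrist [ 0.4947 -0.1371] -2.0 0.929Traceback (most recent call last):
  File "<stdin>", line 6, in <module>
  File "h.py", line 57, in fit
    m=(l==1+np.argmax(st[1:,4])).astype(np.uint8)
            ~~~~~~~~~^^^^^^^^^^
    return _wrapfunc(a, 'argmax', axis=axis, out=out, **kwds)
    return bound(*args, **kwds)
ValueError: attempt to get argmax of an empty sequence
```

```bash
python3 -m creep '[[1,-0.02,0.03,0,0,0,0],[1,-0.03,0.046,0,0,0,0],[1,-0.03,0.046,0,0,0,0],[1,-0.02,0.043,0,0,0,0],[1,0,0,0,0,0,0],[1,0,0,0,0,0,0]]'; python3 - <<'E'
from h import *
im,c=shot();np.savez('w5.npz',im=im,**c)
a=rect('wrist',c,im,0.061,0.56,0.055,0.07,0.00035);b=rect('wrist',c,im,0.006,0.56,0.055,0.07,0.00035)
cv2.imwrite('pics/w5.png',bright(np.hstack([a,b]),2.6)[:,:,::-1])
E
```

```text
t: 10.45
tool_pos: [0.5856, 0.0467, 0.2278]
tool_rot: [0.001, -3.141, 0.001]
contact_force: [-0.1, 0.0, -0.3]
opening: 0.0854
```

View pics/w5.png

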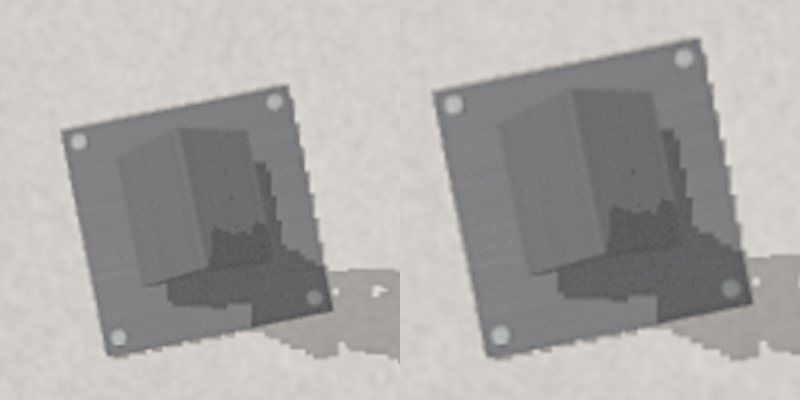

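The apex runs (180,127)-(211,265), so the centre is about (0.5614, 0.0566) with yaw about 12°. The base corners agree to about 1 mm. A quick numeric fit will settle the yaw.

```bash
sed -i 's/th=0,keep=.09)/th=0,mask=None)/; s/m=cv2.resize(m,None/m=cv2.resize(m if mask is None else mask(I),None/' h.py
cat >> h.py <<'E'
def sparts():
    bx=lambda x,y,z:np.array([[i*x,j*y,k*z] for i in(-1,1) for j in(-1,1) for k in(0,1)])
    return [bx(.048,.048,.006)]+[P*[25/30,1,1]+[0,0,.03] for P in bparts()]
E
python3 - <<'E'
from h import *
d=np.load('w5.npz');c={k:d[k] for k in('mtx','R','t')};im=d['im']
g=im.mean(2)
print([int(g[int(v),int(u)]) for u,v in proj('wrist',c,[[.60,.07,.006],[.56,.1,.006],[.52,.03,.006],[.54,.0,0],[.63,.1,0],[.51,.0,0]])])
for T in(45,55,65,75):
    q,i=fit('wrist',c,im,sparts(),(.561,.057,.21),mask=lambda I:(I.mean(2)<T).astype(np.uint8));print(T,q[:2].round(4),np.degrees(q[2]).round(2),round(i,3))
im,c=shot()
q,i=fit('wrist',c,im,bparts(),(.627,-.1365,-.08));print(q[:2].round(4),np.degrees(q[2]).round(1),round(i,3))
go(*q[:2],.16,np.degrees(q[2]))
E
```

```text
[44, 44, 19, 72, 145, 76]
45 [0.56   0.0568] 11.85 0.785
55 [0.5601 0.0564] 11.67 0.947
65 [0.5599 0.0569] 11.63 0.964
75 [0.5599 0.0569] 11.37 0.974
[ 0.6266 -0.1363] -4.7 0.912
turn [-0.0, -0.0, -85.4] shift mm [177.9, -56.0, 68.0] q6 -1.62
```

```bash
cat >> h.py <<'E'
def go(x,y,z,yaw):
    o,p,R=pose();ty=R.as_matrix()[:,1];cur=np.degrees(np.arctan2(ty[1],ty[0]));q1=np.degrees(np.arctan2(y,x)-np.arctan2(p[1],p[0]))
    k=min((yaw+180*i for i in range(-3,4)),key=lambda t:abs(np.degrees(o['q'][5])-(t-cur)+q1))
    a=np.radians(k);ty=np.array([np.cos(a),np.sin(a),0]);tz=np.array([0,0,-1.])
    T=Ro.from_matrix(np.stack([np.cross(ty,tz),ty,tz],1))
    print('turn z',round(-(k-cur),1),'tilt',np.degrees((R.inv()*T).as_rotvec()).round(1).tolist() ,'shift mm',(1000*T.inv().apply(np.array([x,y,z])-p)).round(1).tolist(),'q6 after',round(np.degrees(o['q'][5])-(k-cur)+q1))
def look(p0,z,n='wrist',s=None):
    im,c=s or shot(n);q,i=fit(n,c,im,bparts(),p0);print('bracket',q[:2].round(4),np.degrees(q[2]).round(1),'iou',round(i,3));go(*q[:2],z,np.degrees(q[2]));return q
E
python3 -c "
from h import *
go(.6266,-.1363,.16,-4.7)"
python3 -m creep '[[1,0,0,0,0,0,8.55],[1,0,0,0,0,0,8.55],[1,0,0,0,0,0,8.55],[1,0,0,0,0,0,8.55],[1,0,0,0,0,0,8.55],[1,0,0,0,0,0,8.55],[1,0,0,0,0,0,8.55],[1,0,0,0,0,0,8.55],[1,0,0,0,0,0,8.55],[1,0,0,0,0,0,8.55],[1,0,0,0,0,0,9],[1,0,0,0,0,0,0],[1,0,0,0,0,0,0]]'
python3 -c "
from h import *
go(.6266,-.1363,.14,-4.7)"
```

```text
turn z 94.6 tilt [-0.0, 0.0, 94.6] shift mm [-177.9, 56.1, 68.0] q6 after -15
t: 11.85
tool_pos: [0.5854, 0.0459, 0.2282]
tool_rot: [2.298, 2.142, 0.0]
contact_force: [-0.0, -0.4, 0.5]
opening: 0.0856
turn z 0.7 tilt [0.0, 0.0, 0.7] shift mm [-178.2, 56.0, 88.2] q6 after -15
```

```bash
python3 -m creep '[[1,-0.035,0.011,0,0,0,0.7],[1,-0.036,0.011,0,0,0,0],[1,-0.036,0.011,0,0,0,0],[1,-0.036,0.011,0,0,0,0],[1,-0.035,0.012,0.028,0,0,0],[1,0,0,0.03,0,0,0],[1,0,0,0.03,0,0,0],[1,0,0,0,0,0,0],[1,0,0,0,0,0,0]]'; python3 -c "
from h import *
look((.6266,-.1363,-.08),.019)"
```

```text
t: 12.75
tool_pos: [0.6266, -0.135, 0.1401]
tool_rot: [-2.311, -2.127, 0.001]
contact_force: [0.0, 0.4, 1.1]
opening: 0.0853
bracket [ 0.6256 -0.1348] -4.9 iou 0.945
turn z 0.2 tilt [0.1, 0.0, 0.2] shift mm [0.2, -2.1, 122.8] q6 after -14
```

```bash
python3 -m creep '[[1,0,-0.001,0.04,0,0,0],[1,0,0,0.04,0,0,0],[1,0,0,0.03,0,0,0],[1,0,0,0.011,0,0,0],[1,0,0,0,0,0,0],[0.5,0,0,0,0,0,0],[0,0,0,0,0,0,0],[0,0,0,0,0,0,0],[0,0,0,0,0,0,0],[0,0,0,0,0,0,0],[0,0,0,0,0,0,0],[0,0,0,0,0,0,0]]' 40; python3 - <<'E'
from h import *
im,c=shot();s=get_image('scene')
cv2.imwrite('pics/w6.png',bright(np.hstack([cv2.resize(s[150:300,170:380],(420,300)),cv2.resize(im[230:420,140:410],(380,300))]))[:,:,::-1])
go(.5605,.0568,.16,11.8)
E
```

```text
t: 14.0
tool_pos: [0.6283, -0.1354, 0.0232]
tool_rot: [2.308, 2.124, 0.004]
contact_force: [-2.1, 0.7, 7.1]
opening: 0.0547
turn z -16.6 tilt [0.3, 0.1, -16.6] shift mm [202.0, -27.1, -136.8] q6 after -13
```

View pics/w6.png

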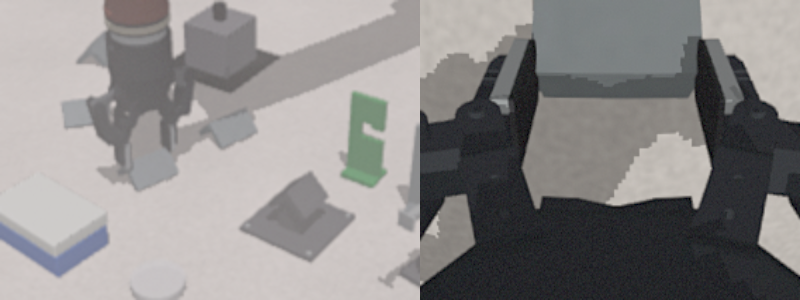

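The fingers are on both end faces, but the opening reads 54.7 mm where I expected 60, so I'll test by lifting a little.

```bash
python3 -m creep '[[0,0,0,-0.01,0,0,0],[0,0,0,-0.02,0,0,0],[0,0,0,-0.02,0,0,0],[0,0,0,0,0,0,0],[0,0,0,0,0,0,0],[0,0,0,0,0,0,0]]'; python3 - <<'E'
from h import *
im,c=shot();s=get_image('scene')
cv2.imwrite('pics/w7.png',bright(np.hstack([cv2.resize(s[150:300,170:380],(420,300)),cv2.resize(im[230:420,140:410],(380,300))]))[:,:,::-1])
E
```

```text
t: 14.7
tool_pos: [0.6253, -0.1345, 0.0681]
tool_rot: [-2.311, -2.126, 0.001]
contact_force: [0.4, -0.1, -1.1]
opening: 0.0545
```

View pics/w7.png

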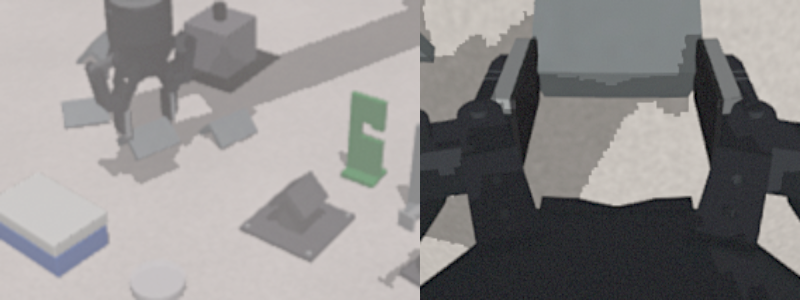

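The bracket is held and level. On to the saddle.

```bash
python3 -m creep '[[0,0,0,-0.02,0,0,0],[0,0,0,-0.03,0,0,0],[0,0,0,-0.01,0,0,-8.3],[0,0,0,0,0,0,-8.3],[0,0.02,-0.003,0,0,0,0],[0,0.04,-0.005,0,0,0,0],[0,0.04,-0.005,0,0,0,0],[0,0.04,-0.005,0,0,0,0],[0,0.04,-0.005,0,0,0,0],[0,0.02,-0.003,0,0,0,0],[0,0,0,0,0,0,0],[0,0,0,0,0,0,0]]'; python3 - <<'E'
from h import *
go(.5605,.0568,.12,11.8)
im,c=shot();np.savez('w8.npz',im=im,**c)
E
```

```text
t: 16.0
tool_pos: [0.5588, 0.0563, 0.1282]
tool_rot: [-1.98, -2.438, 0.002]
contact_force: [0.3, -0.9, -1.8]
opening: 0.0539
turn z 0.0 tilt [-0.1, -0.0, 0.0] shift mm [0.1, 1.8, 8.2] q6 after -14
```

```bash
python3 -m creep '[[0,0,0.0018,0.02,0,0,0],[0,0,0,0.025,0,0,0],[0,0,0,0.01,0,0,0],[0,0,0,0.003,0,0,0],[0,0,0,0,0,0,0],[0,0,0,0,0,0,0]]';python3 -m creep '[[0,0,0,0.002,0,0,0],[0,0,0,0.001,0,0,0],[0,0,0,0,0,0,0],[0,0,0,0,0,0,0]]'
```

```text
t: 16.65
tool_pos: [0.5623, 0.0558, 0.0723]
tool_rot: [1.981, 2.437, 0.002]
contact_force: [-0.0, 0.6, -0.3]
opening: 0.0544
t: 17.05
tool_pos: [0.5614, 0.0561, 0.0683]
tool_rot: [1.981, 2.438, 0.0]
contact_force: [-0.4, 0.4, -2.4]
opening: 0.0539
```

```bash
python3 -m creep '[[0,0,0,0.001,0,0,0],[0,0,0,0.001,0,0,0],[0,0,0,0,0,0,0],[0,0,0,0,0,0,0]]';python3 -m creep '[[0,0,0,0.001,0,0,0],[0,0,0,0.001,0,0,0],[0,0,0,0,0,0,0],[0,0,0,0,0,0,0]]';python3 -m creep '[[0,0,0,0.001,0,0,0],[0,0,0,0,0,0,0],[0,0,0,0,0,0,0]]'
```

```text
t: 17.45
tool_pos: [0.5615, 0.0562, 0.0661]
tool_rot: [1.981, 2.438, 0.0]
contact_force: [-0.3, 0.2, -1.0]
opening: 0.0541
t: 17.85
tool_pos: [0.5618, 0.0565, 0.0655]
tool_rot: [1.981, 2.439, 0.001]
contact_force: [-3.1, 1.7, 6.1]
opening: 0.054
t: 18.15
tool_pos: [0.562, 0.0566, 0.0653]
tool_rot: [-1.98, -2.439, -0.002]
contact_force: [-5.1, 3.5, 11.0]
opening: 0.0539
```

It seated at z = 0.0653 as expected. I release, rise and check.

```bash
python3 -m creep '[[0,0,0,-0.002,0,0,0],[0.8,0,0,0,0,0,0],[1,0,0,0,0,0,0],[1,0,0,0,0,0,0],[1,0,0,0,0,0,0],[1,0,0,-0.02,0,0,0],[1,0,0,-0.04,0,0,0],[1,0,0,-0.03,0,0,0],[1,0,0,0,0,0,0],[1,0,0,0,0,0,0]]'; cat >> h.py <<'E'
def nest(k,save=None):
    im,c=shot();z=.03+.0113*k
    def m(I): return ((I[...,2]-I[...,0])>0).astype(np.uint8)
    q,i=fit('wrist',c,im,bparts(),(.561,.0568,.206),z0=z);print('nest',k,q[:2].round(4),np.degrees(q[2]).round(1),'iou',round(i,3))
    if save: cv2.imwrite(save,bright(np.hstack([rect('wrist',c,im,.061+.0113*k,.56,.055,.07,.00035),cv2.resize(get_image('scene')[190:310,250:410],(533,400))[:,:400]]))[:,:,::-1])
E
python3 - <<'E'
from h import *
nest(1,'pics/n1.png')
p=(.4947,-.137,-.035)
look(p,.14)
E
```

```text
t: 19.15
tool_pos: [0.5618, 0.056, 0.1558]
tool_rot: [1.98, 2.437, 0.001]
contact_force: [-0.3, -0.7, 0.3]
opening: 0.0852
nest 1 [0.5611 0.0638] 16.6 iou 0.674
bracket [ 0.4831 -0.1458] 29.8 iou 0.627
turn z -18.0 tilt [-0.2, -0.1, -18.0] shift mm [-137.0, -167.1, 13.0] q6 after -54
```

View pics/n1.png

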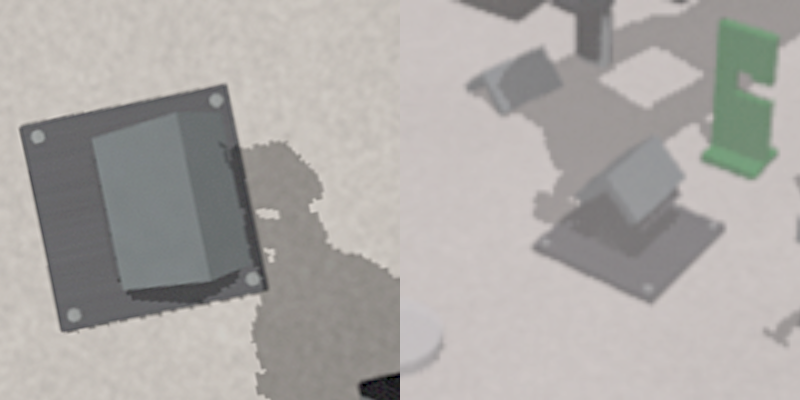

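The bracket is nested: its apex runs (178,112)-(212,281), giving centre (0.5612, 0.0567), yaw 11.4° and length 60 mm, which agrees with the saddle. Next is bracket 2, whose fit from here was partly occluded.

```bash
python3 -c "
from h import *
go(.4947,-.137,.155,-2)"
```

```text
turn z 13.8 tilt [-0.2, -0.0, 13.8] shift mm [-195.3, -58.7, -2.0] q6 after -21
```

```bash
python3 -m creep '[[1,0,0,0,0,0,6.9],[1,0,0,0,0,0,6.9],[1,-0.035,-0.0107,0,0,0,0],[1,-0.04,-0.012,0,0,0,0],[1,-0.04,-0.012,0,0,0,0],[1,-0.04,-0.012,0,0,0,0],[1,-0.04,-0.012,0,0,0,0],[1,0,0,0.015,0,0,0],[1,0,0,0,0,0,0],[1,0,0,0,0,0,0]]'; python3 -c "
from h import *
look((.4947,-.137,-.035),.021)"
```

```text
t: 20.3
tool_pos: [0.4952, -0.1357, 0.1384]
tool_rot: [-2.256, -2.181, 0.002]
contact_force: [0.3, -0.7, 0.3]
opening: 0.0856
bracket [ 0.4942 -0.1362] -1.9 iou 0.945
turn z 0.0 tilt [-0.1, -0.1, 0.0] shift mm [-0.6, -1.6, 118.2] q6 after -22
```

```bash
python3 -m creep '[[1,-0.0005,-0.001,0.04,0,0,0],[1,0,0,0.04,0,0,0],[1,0,0,0.03,0,0,0],[1,0,0,0.009,0,0,0],[1,0,0,0,0,0,0],[0.5,0,0,0,0,0,0],[0,0,0,0,0,0,0],[0,0,0,0,0,0,0],[0,0,0,0,0,0,0],[0,0,0,0,0,0,0],[0,0,0,0,0,0,0]]' 40;python3 -m creep '[[0,0,0,-0.01,0,0,0],[0,0,0,-0.03,0,0,0],[0,0,0,-0.04,0,0,0],[0,0,0,-0.03,0,0,0],[0,0,0,0,0,0,-6.9],[0,0,0,0,0,0,-6.9],[0,0,0,0,0,0,0],[0,0,0,0,0,0,0]]'; python3 -c "
from h import *
go(.5617,.0566,.13,11.8)"
```

```text
t: 21.45
tool_pos: [0.4969, -0.1379, 0.0246]
tool_rot: [2.257, 2.181, 0.003]
contact_force: [-2.8, 2.8, 8.5]
opening: 0.0529
t: 22.25
tool_pos: [0.4952, -0.1374, 0.132]
tool_rot: [1.983, 2.435, 0.001]
contact_force: [0.4, -1.0, 0.9]
opening: -0.0004
turn z -0.1 tilt [0.1, 0.0, -0.1] shift mm [176.3, 104.7, 2.0] q6 after -14
```

The bracket slipped out because the grip was too shallow: the swing of the closing pads pushes the arm up. Look again.

```bash
python3 -m creep '[[1,0,0,0,0,0,0],[1,0,0,0,0,0,6.9],[1,0,0,-0.01,0,0,6.9],[1,0,0,0,0,0,0],[1,0,0,0,0,0,0],[1,0,0,0,0,0,0]]'; python3 - <<'E'
from h import *
im,c=shot();np.savez('w9.npz',im=im,**c)
look((.4947,-.137,-.035),.016,s=(im,c))
cv2.imwrite('pics/w9.png',bright(np.hstack([rect('wrist',c,im,.031,.49,-.13,.1,.0005),cv2.resize(get_image('scene')[170:290,220:380],(533,400))[:,:400]]))[:,:,::-1])
E
```

```text
t: 22.85
tool_pos: [0.4948, -0.1372, 0.1406]
tool_rot: [-2.258, -2.184, 0.0]
contact_force: [0.1, -0.6, -0.0]
opening: 0.0842Traceback (most recent call last):
  File "<stdin>", line 3, in <module>
  File "h.py", line 78, in look
    im,c=s or shot(n);q,i=fit(n,c,im,bparts(),p0);print('bracket',q[:2].round(4),np.degrees(q[2]).round(1),'iou',round(i,3));go(*q[:2],z,np.degrees(q[2]));return q
                          ~~~^^^^^^^^^^^^^^^^^^^^
  File "h.py", line 57, in fit
    m=(l==1+np.argmax(st[1:,4])).astype(np.uint8)
            ~~~~~~~~~^^^^^^^^^^
    return _wrapfunc(a, 'argmax', axis=axis, out=out, **kwds)
    return bound(*args, **kwds)
ValueError: attempt to get argmax of an empty sequence
```

It isn't there any more, so I'll rectify a wide area around the spot.

```bash
python3 - <<'E'
from h import *
d=np.load('w9.npz');c={k:d[k] for k in('mtx','R','t')}
sc=get_image('scene')
print([(round(x['conf'],2),np.round(x['extent']).astype(int).tolist()) for x in models.search_frame('scene','bracket0')])
cv2.imwrite('pics/w9.png',bright(np.hstack([rect('wrist',c,d['im'],.0,.49,-.13,.2,.001),cv2.resize(sc[130:310,150:390],(533,400))[:,:400]]))[:,:,::-1])
E
```

```text
[(0.69, [305, 230, 335, 257]), (0.63, [211, 169, 225, 184]), (0.55, [200, 198, 224, 216]), (0.53, [257, 201, 277, 228]), (0.24, [309, 323, 325, 355])]
```

View pics/w9.png

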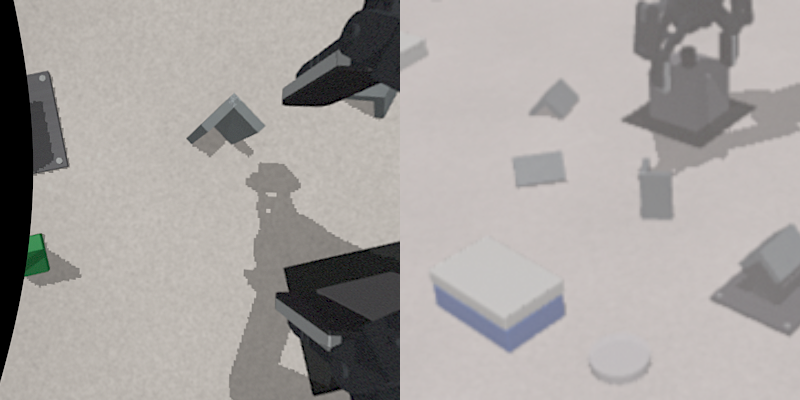

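The bracket now appears to stand on end at rectified (225,120), as a chevron seen from above. I'll check this at z = 60 mm, where the legs should measure 36 mm at 90°.

```bash
python3 - <<'E'
from h import *
d=np.load('w9.npz');c={k:d[k] for k in('mtx','R','t')}
g=lambda u,v:proj('wrist',c,np.array([.69-v*.001,.07-u*.001,0.]))
for z in(.06,):
    A,B,C=[unproj('wrist',c,g(*p)[None],z)[0] for p in[(235,96),(188,138),(264,128)]]
    print(z,A.round(4),B.round(4),C.round(4),np.linalg.norm(B-A).round(4),np.linalg.norm(C-A).round(4),np.degrees(np.arccos((B-A)@(C-A)/np.linalg.norm(B-A)/np.linalg.norm(C-A))).round(1))
b=rect('wrist',c,d['im'],.06,.545,-.14,.05,.00025)
t=get_image('top');cv2.imwrite('pics/w10.png',bright(np.hstack([b,cv2.resize(t[160:280,280:400],(400,400),interpolation=cv2.INTER_CUBIC)]))[:,:,::-1])
E
```

```text
0.06 [ 0.5734 -0.1427] [ 0.5403 -0.1056] [ 0.5482 -0.1655] 0.0497 0.0341 90.4
```

View pics/w10.png

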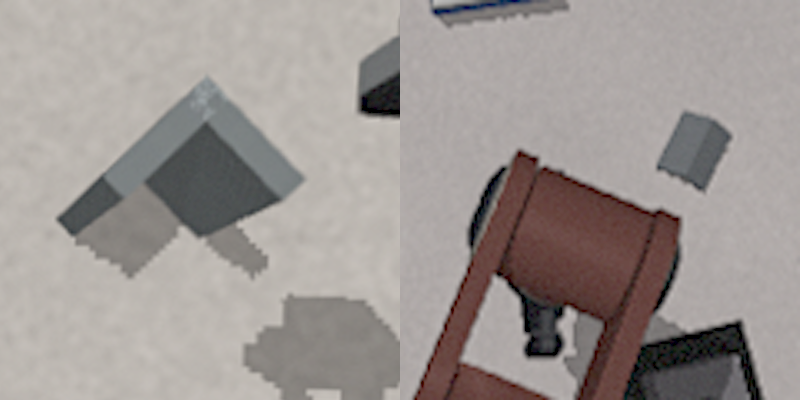

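It is confirmed standing on end: apex (0.576, -0.142), legs 35 and 36 mm, and the open side facing -x. I'll tip it over with the shut fingers, pushing the apex near the top towards -x, so that it lands as a roof.

```bash
python3 -m creep '[[0,-0.001,0.037,0,0,0,0],[0,0,0.036,0,0,0,0],[0,0,0.036,0,0,0,0],[0,0,0,0,0,0,0],[0,0,0,0.03,0,0,0],[0,0,0,0.035,0,0,0],[0,0,0,0.03,0,0,0],[0,0,0,0,0,0,0],[0,0,-0.006,0,0,0,0],[0,0,-0.005,0,0,0,0],[0,0,-0.005,0,0,0,0],[0,0,-0.004,0,0,0,0],[0,0,-0.004,0,0,0,0],[0,0,0,0,0,0,0]]'; python3 -c "
from h import *
im=get_image('scene');print([(round(x['conf'],2),np.round(x['extent']).astype(int).tolist()) for x in models.search_frame('scene','bracket0')])"
```

```text
t: 24.45
tool_pos: [0.5796, -0.1412, 0.0466]
tool_rot: [2.259, 2.182, 0.0]
contact_force: [1.7, 0.1, 0.3]
opening: -0.0001
[(0.75, [212, 166, 230, 183]), (0.64, [305, 233, 336, 256]), (0.6, [201, 201, 222, 214]), (0.36, [290, 246, 346, 278])]
```

```bash
python3 -m creep '[[0,0,-0.005,0,0,0,0],[0,0,-0.005,0,0,0,0],[0,0,-0.005,0,0,0,0],[0,0,-0.005,0,0,0,0],[0,0,0,0,0,0,0]]'; python3 -m creep '[[0,0,-0.004,0,0,0,0],[0,0,-0.004,0,0,0,0],[0,0,-0.004,0,0,0,0],[0,0,0,0,0,0,0],[0,0,0,-0.05,0,0,0],[1,0,0,-0.045,0,0,0],[1,0,0,0,0,0,0],[1,0,0,0,0,0,0],[1,0,0,0,0,0,0],[1,0,0,0,0,0,0]]';python3 -c "
from h import *
im=get_image('scene');print([(round(x['conf'],2),np.round(x['extent']).astype(int).tolist()) for x in models.search_frame('scene','bracket0')])
for x in(.50,.515,.53): look((x,-.141,0),.13)"
```

```text
t: 25.05
tool_pos: [0.559, -0.1403, 0.0458]
tool_rot: [-2.259, -2.182, 0.001]
contact_force: [-0.1, 0.0, -0.7]
opening: 0.0002
t: 26.05
tool_pos: [0.5467, -0.1396, 0.139]
tool_rot: [-2.257, -2.18, 0.002]
contact_force: [0.6, -0.0, -0.5]
opening: 0.0725
[(0.8, [264, 204, 294, 226]), (0.64, [200, 198, 225, 214]), (0.61, [212, 168, 230, 182]), (0.55, [306, 231, 334, 259])]
bracket [ 0.5112 -0.1404] -1.6 iou 0.903
turn z -0.4 tilt [-0.1, -0.1, -0.4] shift mm [-1.7, -35.9, 9.6] q6 after -21
bracket [ 0.5136 -0.1404] -1.8 iou 0.945
turn z -0.2 tilt [-0.1, -0.0, -0.2] shift mm [-1.5, -33.7, 9.9] q6 after -21
bracket [ 0.5152 -0.1403] -2.5 iou 0.873
turn z 0.5 tilt [-0.1, -0.0, 0.5] shift mm [-1.8, -32.3, 10.3] q6 after -20
```

It tipped into the roof pose at (0.5135, -0.140), IoU 0.945. Next I go above it, re-fit and take a deeper grasp with the fingers pre-shaped.

```bash
python3 -m creep '[[0.84,-0.0015,-0.034,0,0,0,0],[0.84,0,0,0,0,0,0],[0.84,0,0,0,0,0,0],[0.84,0,0,0,0,0,0]]'; python3 -c "
from h import *
look((.5135,-.1404,-.03),.016)"
```

```text
t: 26.7
tool_pos: [0.5147, -0.1406, 0.1416]
tool_rot: [2.259, 2.182, 0.001]
contact_force: [0.5, -0.4, 0.2]
opening: 0.072
bracket [ 0.5134 -0.1401] -2.0 iou 0.95
turn z 0.0 tilt [0.1, 0.0, 0.0] shift mm [0.5, -1.4, 125.7] q6 after -21
```

```bash
python3 -m creep '[[0.84,0.0005,-0.001,0.04,0,0,0],[0.84,0,0,0.04,0,0,0],[0.84,0,0,0.03,0,0,0],[0.84,0,0,0.0155,0,0,0],[0.84,0,0,0,0,0,0],[0.84,0,0,0,0,0,0]]' 40;python3 -m creep '[[0.5,0,0,0,0,0,0],[0.5,0,0,0,0,0,0],[0,0,0,0,0,0,0],[0,0,0,0,0,0,0],[0,0,0,0,0,0,0],[0,0,0,0,0,0,0]]'
```

```text
t: 27.35
tool_pos: [0.5141, -0.1403, 0.0168]
tool_rot: [2.258, 2.182, 0.001]
contact_force: [-0.4, -0.4, 0.3]
opening: 0.072
t: 27.95
tool_pos: [0.5152, -0.1408, 0.0183]
tool_rot: [2.256, 2.179, 0.003]
contact_force: [1.2, -0.3, 5.9]
opening: 0.058
```

The opening of 58 mm matches the knob-grip offset, so this is a proper grasp. Lift.

```bash
python3 -m creep '[[0,0,0,-0.01,0,0,0],[0,0,0,-0.03,0,0,0],[0,0,0,-0.04,0,0,0],[0,0,0,-0.03,0,0,0],[0,0,0,0,0,0,-6.9],[0,0,0,0,0,0,-6.9],[0,0,0,0,0,0,0],[0,0,0,0,0,0,0]]'; python3 -c "
from h import *
go(.5613,.0567,.13,11.8)"
```

```text
t: 28.75
tool_pos: [0.5125, -0.1397, 0.1255]
tool_rot: [-1.983, -2.436, 0.0]
contact_force: [0.4, 0.7, -0.4]
opening: 0.0578
turn z -0.1 tilt [-0.0, -0.0, -0.1] shift mm [182.2, 87.9, -4.5] q6 after -14
```

```bash
python3 -m creep '[[0,0.022,0.0105,0,0,0,0],[0,0.04,0.0193,0,0,0,0],[0,0.04,0.0193,0,0,0,0],[0,0.04,0.0193,0,0,0,0],[0,0.03,0.0145,0,0,0,0],[0,0.01,0.005,0,0,0,0],[0,0,0,0.02,0,0,0],[0,0,0,0.02,0,0,0],[0,0,0,0,0,0,0],[0,0,0,0,0,0,0]]'; python3 -c "
from h import *
go(.5613,.0567,.074,11.8)"
```

```text
t: 29.75
tool_pos: [0.5612, 0.0557, 0.0853]
tool_rot: [-1.982, -2.436, 0.002]
contact_force: [0.2, 0.5, -0.4]
opening: 0.058
turn z -0.1 tilt [-0.1, -0.0, -0.1] shift mm [0.9, 0.3, 11.3] q6 after -14
```

```bash
python3 -m creep '[[0,0.0009,0.0003,0.005,0,0,0],[0,0,0,0.005,0,0,0],[0,0,0,0.001,0,0,0],[0,0,0,0,0,0,0],[0,0,0,0,0,0,0]]';python3 -m creep '[[0,0,0,0.001,0,0,0],[0,0,0,0.001,0,0,0],[0,0,0,0,0,0,0],[0,0,0,0,0,0,0]]';python3 -m creep '[[0,0,0,0.001,0,0,0],[0,0,0,0.001,0,0,0],[0,0,0,0,0,0,0],[0,0,0,0,0,0,0]]'
```

```text
t: 30.25
tool_pos: [0.5619, 0.0572, 0.0748]
tool_rot: [1.981, 2.438, 0.0]
contact_force: [0.4, -0.2, 0.2]
opening: 0.0581
t: 30.65
tool_pos: [0.5617, 0.0573, 0.0725]
tool_rot: [-1.981, -2.438, 0.0]
contact_force: [-0.3, 0.1, -0.5]
opening: 0.0576
t: 31.05
tool_pos: [0.562, 0.0573, 0.0718]
tool_rot: [1.981, 2.438, 0.0]
contact_force: [-2.7, -0.2, 4.5]
opening: 0.0579
```

```bash
python3 -m creep '[[0,0,0,0.001,0,0,0],[0,0,0,0,0,0,0],[0.8,0,0,0,0,0,0],[1,0,0,0,0,0,0],[1,0,0,0,0,0,0],[1,0,0,0,0,0,0],[1,0,0,-0.02,0,0,0],[1,0,0,-0.04,0,0,0],[1,0,0,-0.03,0,0,0],[1,0,0,0,0,0,0],[1,0,0,0,0,0,0]]';python3 - <<'E'
from h import *
im,c=shot();np.savez('n2.npz',im=im,**c)
# fit with stack of 2 brackets only, locally: stack model silhouettes
st=lambda k:[P+[0,0,.03+.0113*j] for j in range(1,k+1) for P in bparts()]
for th in(0,3,6):
    q,i=fit('wrist',c,im,st(2),(.5613,.0567,.206),th=th);print(th,q[:2].round(4),np.degrees(q[2]).round(1),'iou',round(i,3))
go(.612,-.294,.155,-28)
E
```

```text
t: 32.15
tool_pos: [0.5622, 0.0572, 0.1603]
tool_rot: [1.98, 2.437, 0.002]
contact_force: [0.1, -0.6, -0.1]
opening: 0.0855
0 [0.5611 0.0653] 12.0 iou 0.742
3 [0.5615 0.0589] 11.6 iou 0.967
6 [0.5608 0.0572] 11.8 iou 0.31
turn z 39.8 tilt [-0.1, 0.0, 39.8] shift mm [-286.3, 209.7, 3.7] q6 after -5
```

The nest of two fits at IoU 0.967. Next is bracket 3.

```bash
python3 -m creep '[[1,0,0,-0.01,0,0,7.96],[1,0,0,0,0,0,7.96],[1,0,0,0,0,0,7.96],[1,0,0,0,0,0,7.96],[0.84,0,0,0,0,0,7.96],[0.84,-0.035,0.026,0,0,0,0],[0.84,-0.036,0.026,0,0,0,0],[0.84,-0.036,0.026,0,0,0,0],[0.84,-0.036,0.026,0,0,0,0],[0.84,-0.036,0.026,0,0,0,0],[0.84,-0.036,0.026,0,0,0,0],[0.84,-0.036,0.027,0,0,0,0],[0.84,-0.036,0.027,0,0,0,0],[0.84,0,0,0.025,0,0,0],[0.84,0,0,0,0,0,0],[0.84,0,0,0,0,0,0]]'; python3 -c "
from h import *
s=shot();np.savez('b3.npz',im=s[0],**s[1]);look((.610,-.298,-.49),.016,s=s)"
```

```text
t: 33.8
tool_pos: [0.6111, -0.2935, 0.1417]
tool_rot: [-2.688, -1.616, 0.004]
contact_force: [0.2, 1.2, 1.1]
opening: 0.0716
bracket [ 0.6081 -0.3   ] -27.9 iou 0.95
turn z -0.1 tilt [-0.2, -0.0, -0.1] shift mm [-7.4, -0.4, 127.4] q6 after -5
```

```bash
python3 -m creep '[[0.84,-0.007,-0.0002,0,0,0,0],[0.84,0,0,0.04,0,0,0],[0.84,0,0,0.04,0,0,0],[0.84,0,0,0.03,0,0,0],[0.84,0,0,0.0155,0,0,0],[0.84,0,0,0,0,0,0],[0.84,0,0,0,0,0,0]]';python3 -m creep '[[0.5,0,0,0,0,0,0],[0.5,0,0,0,0,0,0],[0,0,0,0,0,0,0],[0,0,0,0,0,0,0],[0,0,0,0,0,0,0],[0,0,0,0,0,0,0]]' 40
```

```text
t: 34.55
tool_pos: [0.6102, -0.3013, 0.021]
tool_rot: [2.69, 1.618, 0.002]
contact_force: [0.2, -0.5, 0.1]
opening: 0.0719
t: 35.15
tool_pos: [0.6111, -0.302, 0.0231]
tool_rot: [2.689, 1.616, 0.004]
contact_force: [-1.5, 0.8, 5.1]
opening: 0.0551
```

The TCP is 5 mm higher than intended (0.021), so the grasp is shallow. Reopen, go lower and close again.

```bash
python3 -m creep '[[0.84,0,0,0,0,0,0],[0.84,0,0,0,0,0,0],[0.84,0,0,0.005,0,0,0],[0.84,0,0,0,0,0,0],[0.84,0,0,0,0,0,0]]';python3 -m creep '[[0.5,0,0,0,0,0,0],[0.5,0,0,0,0,0,0],[0,0,0,0,0,0,0],[0,0,0,0,0,0,0],[0,0,0,0,0,0,0],[0,0,0,0,0,0,0]]' 40
```

```text
t: 35.65
tool_pos: [0.6087, -0.3006, 0.0135]
tool_rot: [-2.692, -1.618, 0.001]
contact_force: [-0.3, 0.7, 0.6]
opening: 0.0717
t: 36.25
tool_pos: [0.6093, -0.3009, 0.0143]
tool_rot: [2.692, 1.618, 0.0]
contact_force: [0.0, -0.1, 1.5]
opening: 0.0583
```

```bash
python3 -m creep '[[0.84,0,0,0,0,0,0],[0.84,0,0,0,0,0,0],[0.84,0,0,-0.0025,0,0,0],[0.84,0,0,0,0,0,0],[0.84,0,0,0,0,0,0]]';python3 -m creep '[[0.5,0,0,0,0,0,0],[0.5,0,0,0,0,0,0],[0,0,0,0,0,0,0],[0,0,0,0,0,0,0],[0,0,0,0,0,0,0],[0,0,0,0,0,0,0]]' 40;python3 -m creep '[[0,0,0,-0.01,0,0,0],[0,0,0,-0.03,0,0,0],[0,0,0,-0.05,0,0,0],[0,0,0,-0.03,0,0,0],[0,0,0,0,0,0,-7.95],[0,0,0,0,0,0,-7.95],[0,0,0,0,0,0,-7.95],[0,0,0,0,0,0,-7.95],[0,0,0,0,0,0,-7.95],[0,0,0,0,0,0,0],[0,0,0,0,0,0,0]]'; python3 -c "
from h import *
go(.5613,.0567,.13,11.8)"
```

```text
t: 36.75
tool_pos: [0.6092, -0.3009, 0.0168]
tool_rot: [2.692, 1.618, 0.0]
contact_force: [0.4, 0.4, 0.3]
opening: 0.0719
t: 37.35
tool_pos: [0.6093, -0.301, 0.0171]
tool_rot: [2.692, 1.618, 0.0]
contact_force: [-1.3, 1.3, 4.5]
opening: 0.0583
t: 38.45
tool_pos: [0.6089, -0.3007, 0.1363]
tool_rot: [-1.985, -2.434, 0.0]
contact_force: [-0.1, -0.1, -1.0]
opening: 0.0583
turn z -0.2 tilt [-0.0, -0.0, -0.2] shift mm [359.6, 26.5, 6.3] q6 after -12
```

```bash
python3 -m creep '[[0,0.02,0.0015,0,0,0,-0.2],[0,0.04,0.003,0,0,0,0],[0,0.04,0.003,0,0,0,0],[0,0.04,0.003,0,0,0,0],[0,0.04,0.003,0,0,0,0],[0,0.04,0.003,0,0,0,0],[0,0.04,0.003,0,0,0,0],[0,0.04,0.003,0,0,0,0],[0,0.04,0.003,0,0,0,0],[0,0.0196,0.001,0,0,0,0],[0,0,0,0.02,0,0,0],[0,0,0,0.02,0,0,0],[0,0,0,0,0,0,0],[0,0,0,0,0,0,0]]'; python3 -c "
from h import *
go(.5613,.0567,.083,11.8)"
```

```text
t: 39.85
tool_pos: [0.5598, 0.057, 0.0965]
tool_rot: [-1.977, -2.44, 0.001]
contact_force: [-0.5, -0.8, -0.2]
opening: 0.058
turn z 0.2 tilt [-0.1, -0.0, 0.2] shift mm [-0.6, 1.4, 13.5] q6 after -14
```

```bash
python3 -m creep '[[0,-0.0006,0.0012,0.005,0,0,0.1],[0,0,0,0.005,0,0,0],[0,0,0,0.002,0,0,0],[0,0,0,0,0,0,0],[0,0,0,0,0,0,0]]';python3 -m creep '[[0,0,0,0.001,0,0,0],[0,0,0,0.001,0,0,0],[0,0,0,0,0,0,0],[0,0,0,0,0,0,0]]';python3 -m creep '[[0,0,0,0.001,0,0,0],[0,0,0,0.001,0,0,0],[0,0,0,0,0,0,0],[0,0,0,0,0,0,0]]'
```

```text
t: 40.35
tool_pos: [0.5619, 0.056, 0.0847]
tool_rot: [1.98, 2.439, 0.0]
contact_force: [0.7, 0.3, -0.8]
opening: 0.0581
t: 40.75
tool_pos: [0.5618, 0.0561, 0.0826]
tool_rot: [-1.98, -2.439, 0.0]
contact_force: [-0.5, 0.1, -1.0]
opening: 0.0582
t: 41.15
tool_pos: [0.562, 0.0563, 0.0812]
tool_rot: [-1.98, -2.439, -0.0]
contact_force: [-2.0, 0.2, 5.5]
opening: 0.0582
```

```bash
python3 -m creep '[[0,0,0,0.0005,0,0,0],[0,0,0,0,0,0,0],[0.8,0,0,0,0,0,0],[1,0,0,0,0,0,0],[1,0,0,0,0,0,0],[1,0,0,0,0,0,0],[1,0,0,-0.02,0,0,0],[1,0,0,-0.04,0,0,0],[1,0,0,-0.03,0,0,0],[1,0,0,0,0,0,0],[1,0,0,0,0,0,0]]';python3 - <<'E'
from h import *
im,c=shot();np.savez('n3.npz',im=im,**c)
st=lambda k:[P+[0,0,.03+.0113*j] for j in range(1,k+1) for P in bparts()]
for th in(2,3,4):
    q,i=fit('wrist',c,im,st(3),(.5613,.0567,.206),th=th);print(th,q[:2].round(4),np.degrees(q[2]).round(1),'iou',round(i,3))
for f,w in(('w4',0),('b3',0)):
    d=np.load(f+'.npz');c={k:d[k] for k in('mtx','R','t')}
    for y in(-.6,.6,0,1.5):
        try:
            q,i=fit('wrist',c,d['im'],bparts(),(.493,-.418,y));print(f,q[:2].round(4),np.degrees(q[2]).round(1),round(i,3))
        except Exception as e: print(f,'x')
E
```

```text
t: 42.25
tool_pos: [0.5623, 0.0561, 0.1708]
tool_rot: [1.979, 2.438, 0.002]
contact_force: [-0.5, 0.1, -0.4]
opening: 0.0853
2 [0.5612 0.0587] 11.9 iou 0.986
3 [0.5613 0.0583] 11.8 iou 0.972
4 [0.5611 0.0582] 11.8 iou 0.865
w4 [ 0.4938 -0.4319] 30.7 0.912
w4 [ 0.4938 -0.4327] 30.6 0.914
w4 [ 0.4938 -0.432 ] 30.7 0.916
w4 [ 0.4879 -0.4282] 95.9 0.653
b3 [ 0.4909 -0.4393] -31.5 0.735
b3 [ 0.4936 -0.4323] 34.6 0.714
b3 [ 0.4937 -0.4307] 32.6 0.756
b3 [ 0.4846 -0.4366] 88.1 0.622
```

The nest of three fits at IoU 0.986. Bracket 4 is at about (0.494, -0.432) with yaw about 31°.

```bash
python3 -c "
from h import *
go(.494,-.430,.16,31)"
```

```text
turn z -19.1 tilt [-0.1, -0.0, -19.1] shift mm [-382.0, -308.1, 9.2] q6 after -80
```

```bash
python3 -m creep '[[0.84,0,0,0,0,0,-6.4],[0.84,0,0,0,0,0,-6.4],[0.84,0,0,0,0,0,-6.3],[0.84,-0.029,-0.0237,0,0,0,0],[0.84,-0.0294,-0.0237,0,0,0,0],[0.84,-0.0294,-0.0237,0,0,0,0],[0.84,-0.0294,-0.0237,0,0,0,0],[0.84,-0.0294,-0.0237,0,0,0,0],[0.84,-0.0294,-0.0237,0,0,0,0],[0.84,-0.0294,-0.0237,0,0,0,0],[0.84,-0.0294,-0.0237,0,0,0,0],[0.84,-0.0294,-0.0237,0,0,0,0],[0.84,-0.0294,-0.0237,0,0,0,0],[0.84,-0.0294,-0.0237,0,0,0,0],[0.84,-0.0294,-0.0237,0,0,0,0],[0.84,-0.0294,-0.0237,0.025,0,0,0],[0.84,0,0,0,0,0,0],[0.84,0,0,0,0,0,0]]'; python3 -c "
from h import *
look((.494,-.431,.54),.016)"
```

```text
t: 44.1
tool_pos: [0.4925, -0.4291, 0.1415]
tool_rot: [-1.547, -2.728, -0.004]
contact_force: [0.1, -0.1, 1.2]
opening: 0.0718
bracket [ 0.495  -0.4305] 33.0 iou 0.945
turn z -2.1 tilt [-0.0, -0.2, -2.1] shift mm [-2.3, 0.4, 127.0] q6 after -81
```

```bash
python3 -m creep '[[0.84,-0.0023,0.0004,0,0,0,-2.1],[0.84,0,0,0.04,0,0,0],[0.84,0,0,0.04,0,0,0],[0.84,0,0,0.03,0,0,0],[0.84,0,0,0.012,0,0,0],[0.84,0,0,0,0,0,0],[0.84,0,0,0,0,0,0],[0.84,0,0,0,0,0,0],[0.84,0,0,0,0,0,0]]'
```

```text
t: 45.05
tool_pos: [0.4968, -0.4327, 0.0255]
tool_rot: [1.495, 2.759, -0.002]
contact_force: [-0.3, -0.6, -0.4]
opening: 0.0717
```

```bash
python3 -c "
from h import *
go(.495,-.4305,.0165,33)"
```

```text
turn z 0.1 tilt [0.0, 0.2, 0.1] shift mm [2.8, -0.3, 9.0] q6 after -80
```

```bash
python3 -m creep '[[0.84,0.0018,0,0.006,0,0,0],[0.84,0,0,0.003,0,0,0],[0.84,0,0,0,0,0,0],[0.84,0,0,0,0,0,0],[0.84,0,0,0,0,0,0]]';python3 -c "
from h import *
look((.495,-.4305,.576),.0165)"
```

```text
t: 45.55
tool_pos: [0.4947, -0.4301, 0.0141]
tool_rot: [-1.497, -2.762, -0.0]
contact_force: [0.3, 0.4, 0.0]
opening: 0.0717
bracket [ 0.495  -0.4305] 33.1 iou 0.978
turn z -0.1 tilt [-0.0, 0.0, -0.1] shift mm [-0.5, 0.1, -2.3] q6 after -81
```

```bash
python3 -m creep '[[0.84,-0.0004,0,-0.002,0,0,0],[0.84,0,0,0,0,0,0],[0.5,0,0,0,0,0,0],[0.5,0,0,0,0,0,0],[0,0,0,0,0,0,0],[0,0,0,0,0,0,0],[0,0,0,0,0,0,0],[0,0,0,0,0,0,0]]' 40;python3 -m creep '[[0,0,0,-0.01,0,0,0],[0,0,0,-0.03,0,0,0],[0,0,0,-0.05,0,0,0],[0,0,0,-0.04,0,0,0],[0,0,0,0,0,0,7.1],[0,0,0,0,0,0,7.1],[0,0,0,0,0,0,7.1],[0,0,0,0,0,0,0],[0,0,0,0,0,0,0]]'; python3 -c "
from h import *
go(.5613,.0567,.146,11.8)"
```

```text
t: 46.4
tool_pos: [0.4951, -0.4308, 0.0168]
tool_rot: [1.497, 2.761, -0.001]
contact_force: [-0.9, -0.8, 5.2]
opening: 0.0582
t: 47.3
tool_pos: [0.4947, -0.43, 0.1456]
tool_rot: [-1.978, -2.439, -0.0]
contact_force: [-0.8, 1.0, 0.2]
opening: 0.0582
turn z 0.1 tilt [-0.0, -0.1, 0.1] shift mm [462.8, 164.7, -0.4] q6 after -13
```

```bash
python3 -m creep '[[0,0.0178,0.0063,0,0,0,0],[0,0.0356,0.01267,0,0,0,0],[0,0.0356,0.01267,0,0,0,0],[0,0.0356,0.01267,0,0,0,0],[0,0.0356,0.01267,0,0,0,0],[0,0.0356,0.01267,0,0,0,0],[0,0.0356,0.01267,0,0,0,0],[0,0.0356,0.01267,0,0,0,0],[0,0.0356,0.01267,0,0,0,0],[0,0.0356,0.01267,0,0,0,0],[0,0.0356,0.01267,0,0,0,0],[0,0.0356,0.01267,0,0,0,0],[0,0.0356,0.01267,0,0,0,0],[0,0.0178,0.0063,0,0,0,0],[0,0,0,0.02,0,0,0],[0,0,0,0.02,0,0,0],[0,0,0,0,0,0,0],[0,0,0,0,0,0,0],[0,0,0,0,0,0,0]]'; python3 -c "
from h import *
go(.5616,.0567,.094,11.8)"
```

```text
t: 49.2
tool_pos: [0.5622, 0.0564, 0.1074]
tool_rot: [1.981, 2.437, 0.002]
contact_force: [-0.0, -0.2, -1.1]
opening: 0.0583
turn z -0.0 tilt [0.1, 0.0, -0.0] shift mm [0.5, -0.6, 13.4] q6 after -14
```

```bash
python3 -m creep '[[0,0.0003,-0.0004,0.005,0,0,0],[0,0,0,0.005,0,0,0],[0,0,0,0.002,0,0,0],[0,0,0,0,0,0,0],[0,0,0,0,0,0,0]]';python3 -m creep '[[0,0,0,0.001,0,0,0],[0,0,0,0.001,0,0,0],[0,0,0,0,0,0,0],[0,0,0,0,0,0,0]]';python3 -m creep '[[0,0,0,0.001,0,0,0],[0,0,0,0.001,0,0,0],[0,0,0,0,0,0,0],[0,0,0,0,0,0,0]]'
```

```text
t: 49.7
tool_pos: [0.5612, 0.0564, 0.094]
tool_rot: [-1.982, -2.437, 0.0]
contact_force: [-0.5, 0.3, -1.5]
opening: 0.0582
t: 50.1
tool_pos: [0.5616, 0.0568, 0.0928]
tool_rot: [1.982, 2.437, 0.002]
contact_force: [-1.4, 2.6, 4.3]
opening: 0.0582
t: 50.5
tool_pos: [0.5618, 0.0572, 0.0923]
tool_rot: [-1.982, -2.437, -0.003]
contact_force: [-4.4, 3.8, 12.6]
opening: 0.0582
```

Seated. Release, then fit the hangers and stand from the earlier w1 image.

```bash
python3 -m creep '[[0,0,0,-0.001,0,0,0],[0.8,0,0,0,0,0,0],[1,0,0,0,0,0,0],[1,0,0,0,0,0,0],[1,0,0,0,0,0,0],[1,0,0,-0.02,0,0,0],[1,0,0,-0.04,0,0,0],[1,0,0,-0.04,0,0,0],[1,0,0,0,0,0,0],[1,0,0,0,0,0,0]]';python3 - <<'E'
from h import *
im,c=shot();np.savez('n4.npz',im=im,**c)
st=lambda k:[P+[0,0,.03+.0113*j] for j in range(1,k+1) for P in bparts()]
for th in(2,3):
    q,i=fit('wrist',c,im,st(4),(.5613,.0567,.206),th=th);print(th,q[:2].round(4),np.degrees(q[2]).round(1),'iou',round(i,3))
d=np.load('w1.npz');c={k:d[k] for k in('mtx','R','t')}
for nm,x,y in(('A',.428,.298),('B',.432,.142)):
    for yaw in range(0,360,30):
        q,i=fit('wrist',c,d['im'],hparts()(0),(x,y,np.radians(yaw)))
        if i>.7: print(nm,q[:2].round(4),np.degrees(q[2]).round(1),round(i,3))
E
```

```text
t: 51.5
tool_pos: [0.562, 0.0563, 0.1925]
tool_rot: [1.98, 2.436, 0.002]
contact_force: [-0.2, -0.3, 0.0]
opening: 0.0852
2 [0.561  0.0585] 11.8 iou 0.979
3 [0.5611 0.0585] 11.5 iou 0.966
A [0.4213 0.3   ] -22.4 0.872
A [0.422  0.3003] -20.5 0.87
A [0.4217 0.2999] 157.3 0.872
A [0.4213 0.3   ] 157.6 0.872
A [0.422  0.3003] 159.5 0.87
A [0.4215 0.2999] 337.3 0.873
B [0.4318 0.1398] 27.4 0.873
B [0.4315 0.1403] 27.6 0.87
B [0.4316 0.1403] 26.1 0.871
B [0.4312 0.1402] 206.3 0.872
B [0.4318 0.1397] 207.5 0.873
B [0.4318 0.1397] 207.1 0.873
B [0.4316 0.1402] 206.1 0.872
B [0.4318 0.1396] 387.5 0.875
```

Nest of four: IoU 0.979. I'll resolve the slot side of each hanger from the scene image.

```bash
python3 - <<'E'
from h import *
im=cv2.resize(cv2.imread('pics/scene0.png')[:,:,::-1],(560,420),interpolation=cv2.INTER_AREA);c=calibration('scene')
for nm,p in(('A',(.4215,.300,-22)),('B',(.4317,.14,27.3))):
    for f in(0,180):
        r=render('scene',c,hparts()(0),(p[0],p[1],np.radians(p[2]+f)))
        r=cv2.resize(r,(560,420),interpolation=cv2.INTER_AREA)
        # mean colour inside slot region
        Rz=Ro.from_euler('z',p[2]+f,degrees=True).as_matrix()
        for y in(.008,.013,.018):
            u=proj('scene',c,Rz@np.array([0,y,.066])+[p[0],p[1],0]);print(nm,f,y,u.round(),im[int(round(u[1])),int(round(u[0]))])
        q,i=fit('scene',c,im,hparts()(0),(p[0],p[1],np.radians(p[2]+f)),th=2);print(q[:2].round(4),np.degrees(q[2]).round(1),round(i,3))
E
```

```text
A 0 0.008 [455. 264.] [104  98  97]
A 0 0.013 [457. 266.] [122 114 112]
A 0 0.018 [458. 267.] [134 126 123]
[0.4316 0.2931] -64.5 0.04
A 180 0.008 [450. 260.] [68 66 67]
A 180 0.013 [449. 258.] [64 63 64]
A 180 0.018 [447. 257.] [60 59 59]
[0.4214 0.2974] 114.3 0.04
B 0 0.008 [390. 232.] [146 136 134]
B 0 0.013 [392. 232.] [139 131 128]
B 0 0.018 [394. 233.] [151 141 138]
[0.4387 0.0971] 38.1 0.005
B 180 0.008 [383. 230.] [122 114 113]
B 180 0.013 [380. 230.] [71 71 72]
B 180 0.018 [378. 229.] [69 70 71]
[0.4361 0.099 ] 215.1 0.005
```

Table colour shows through on the +y side for yaw A = -22° and B = +27°, so the slot sides are settled. I go above hanger A for a close fit.

```bash
python3 -c "
from h import *
go(.4215,.30,.22,-22)"
```

```text
turn z 33.8 tilt [-0.0, 0.0, 33.8] shift mm [173.6, -220.5, -29.4] q6 after 50
```

```bash
python3 -m creep '[[1,0,0,-0.03,0,0,8.45],[1,0,0,0,0,0,8.45],[1,0,0,0,0,0,8.45],[0.4,0,0,0,0,0,8.45],[0.4,0.0248,-0.0315,0,0,0,0],[0.4,0.0248,-0.0315,0,0,0,0],[0.4,0.0248,-0.0315,0,0,0,0],[0.4,0.0248,-0.0315,0,0,0,0],[0.4,0.0248,-0.0315,0,0,0,0],[0.4,0.0248,-0.0315,0,0,0,0],[0.4,0.0248,-0.0315,0,0,0,0],[0.4,0,0,0,0,0,0],[0.4,0,0,0,0,0,0],[0.4,0,0,0,0,0,0]]'; cat >> h.py <<'E'
def lookh(p0,z,ths=(0,2),pxs=(0,-.012,.012)):
    im,c=shot();np.savez('h_last.npz',im=im,**c);B=None
    for px in pxs:
        for th in ths:
            q,i=fit('wrist',c,im,hparts()(px),p0,th=th);print('hanger px',px,th,q[:2].round(4),np.degrees(q[2]).round(1),round(i,3))
            if B is None or i>B[1]: B=(q,i)
    go(*B[0][:2],z,np.degrees(B[0][2]))
E
python3 -c "
from h import *
lookh((.4215,.30,np.radians(-22)),.15)"
```

```text
t: 52.95
tool_pos: [0.4218, 0.2992, 0.2197]
tool_rot: [2.605, 1.755, -0.004]
contact_force: [-0.7, -0.0, -0.2]
opening: 0.034
hanger px 0 0 [0.4225 0.3002] -22.4 0.904
hanger px 0 2 [0.4228 0.3001] -21.5 0.883
hanger px -0.012 0 [0.4225 0.2997] -27.2 0.632
hanger px -0.012 2 [0.4283 0.2989] -9.2 0.688
hanger px 0.012 0 [0.4225 0.2998] -15.4 0.605
hanger px 0.012 2 [0.4224 0.2997] -15.3 0.592
turn z 0.2 tilt [-0.0, 0.1, 0.2] shift mm [1.2, -0.1, 70.1] q6 after 50
```

```bash
python3 -m creep '[[0.4,0.001,0,0.04,0,0,0],[0.4,0,0,0.04,0,0,0],[0.4,0,0,0.03,0,0,0],[0.4,0,0,0.016,0,0,0],[0.4,0,0,0,0,0,0],[0.4,0,0,0,0,0,0],[0.4,0,0,0,0,0,0]]' 40; python3 -c "
from h import *
go(.4226,.3002,.091,-22.2)"
```

```text
t: 53.7
tool_pos: [0.4237, 0.3011, 0.0969]
tool_rot: [2.605, 1.755, 0.005]
contact_force: [-0.7, 0.5, 1.2]
opening: 0.0341
turn z 0.1 tilt [0.1, -0.1, 0.1] shift mm [-1.3, -0.7, 5.9] q6 after 49
```

```bash
python3 -m creep '[[0.4,0,0,0.003,0,0,0],[0.2,0,0,0,0,0,0],[0,0,0,0,0,0,0],[0,0,0,0,0,0,0],[0,0,0,0,0,0,0],[0,0,0,0,0,0,0],[0,0,0,0,0,0,0]]' 50; python3 -c "
from h import *
go(.4226,.3002,.091,-22.2)"
```

```text
t: 54.4
tool_pos: [0.4226, 0.3012, 0.0926]
tool_rot: [2.605, 1.756, 0.001]
contact_force: [1.2, -0.4, 2.7]
opening: 0.0068
turn z 0.2 tilt [0.0, -0.0, 0.2] shift mm [-0.9, 0.4, 1.6] q6 after 49
```

Gripped. I lift it to clear the stand, turn it to the stand's yaw and go over the pre-insertion point.

```bash
python3 -m creep '[[0,0,0,-0.01,0,0,0],[0,0,0,-0.03,0,0,0],[0,0,0,-0.04,0,0,0],[0,0,0,-0.04,0,0,0],[0,0,0,-0.02,0,0,0],[0,0,0,0,0,0,-8.2],[0,0,0,0,0,0,-8.2],[0,0,0,0,0,0,-8.2],[0,0,0,0,0,0,0],[0,0,0,0,0,0,0],[0,0,0,0,0,0,0]]'; python3 - <<'E'
from h import *
go(.5561,.2868,.232,2.4)
im,c=shot();np.savez('st.npz',im=im,**c)
E
```

```text
t: 55.5
tool_pos: [0.4221, 0.301, 0.232]
tool_rot: [-2.173, -2.269, 0.001]
contact_force: [0.2, -0.2, -1.3]
opening: 0.007
turn z 0.1 tilt [-0.0, 0.0, 0.1] shift mm [-19.8, 133.3, -0.0] q6 after 17
```

```bash
python3 - <<'E'
from h import *
o=[]
for f in('w1','st'):
    d=np.load(f+'.npz');c={k:d[k] for k in('mtx','R','t')}
    o.append(cv2.resize(rect('wrist',c,d['im'],.118,.555,.275,.08,.0004),(400,400)))
cv2.imwrite('pics/st.png',bright(np.hstack(o))[:,:,::-1])
E
```

```text
(no output)
```

View pics/st.png

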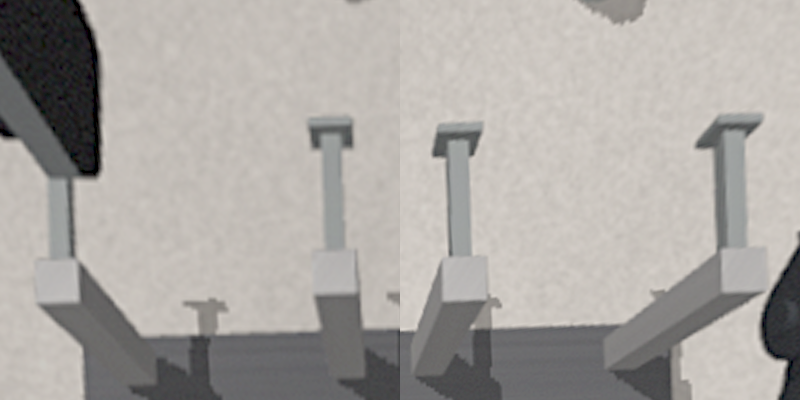

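Both views agree: the left pin is at y ≈ 0.331 and the right pin at y ≈ 0.2214, with pin mid x ≈ 0.555 and 0.558. Move over.

```bash
python3 -m creep '[[0,-0.004,0.0267,0,0,0,0],[0,-0.004,0.0267,0,0,0,0],[0,-0.004,0.0267,0,0,0,0],[0,-0.004,0.0267,0,0,0,0],[0,-0.0036,0.0267,0,0,0,0],[0,0,0,0,0,0,0],[0,0,0,0.02,0,0,0],[0,0,0,0.03,0,0,0],[0,0,0,0.03,0,0,0],[0,0,0,0,0,0,0],[0,0,0,0,0,0,0],[0,0,0,0,0,0,0]]'; python3 -c "
from h import *
go(.5565,.287,.1411,2.4)"
```

```text
t: 56.75
tool_pos: [0.5575, 0.288, 0.1546]
tool_rot: [2.17, 2.27, 0.005]
contact_force: [-0.0, -0.0, -1.1]
opening: 0.0066
turn z 0.2 tilt [0.2, -0.1, 0.2] shift mm [-1.0, -1.1, 13.5] q6 after 18
```

```bash
python3 -m creep '[[0,0,0,0.008,0,0,0],[0,0,0,0.003,0,0,0],[0,0,0,0,0,0,0],[0,0,0,0,0,0,0],[0,0,0,0,0,0,0]]'; python3 -c "
from h import *
go(.5548,.3321,.1411,2.4)"
```

```text
t: 57.25
tool_pos: [0.5566, 0.2875, 0.1414]
tool_rot: [2.171, 2.271, 0.001]
contact_force: [-0.1, 0.7, -1.2]
opening: 0.0068
turn z 0.2 tilt [0.0, -0.0, 0.2] shift mm [44.6, 0.0, 0.3] q6 after 22
```

Slide on in +y, slowly near the end and with force checks.

```bash
python3 -m creep '[[0,0.008,0,0,0,0,0],[0,0.008,0,0,0,0,0],[0,0.008,0,0,0,0,0],[0,0.004,0,0,0,0,0],[0,0,0,0,0,0,0],[0,0,0,0,0,0,0]]'; python3 -m creep '[[0,0.004,0,0,0,0,0],[0,0.004,0,0,0,0,0],[0,0.004,0,0,0,0,0],[0,0.004,0,0,0,0,0],[0,0,0,0,0,0,0],[0,0,0,0,0,0,0],[0,0,0,0,0,0,0]]'
```

```text
t: 57.85
tool_pos: [0.5552, 0.3156, 0.141]
tool_rot: [2.17, 2.271, -0.0]
contact_force: [0.1, 0.6, -1.5]
opening: 0.0069
t: 58.55
tool_pos: [0.5545, 0.3313, 0.141]
tool_rot: [-2.171, -2.271, 0.0]
contact_force: [0.1, -0.3, -1.6]
opening: 0.0067
```

```bash
python3 -m creep '[[0,0.0007,0,0.003,0,0,0],[0,0,0,0.002,0,0,0],[0,0,0,0.001,0,0,0],[0,0,0,0.001,0,0,0],[0,0,0,0,0,0,0],[0,0,0,0,0,0,0]]'; python3 -m creep '[[0,0,0,0.001,0,0,0],[0,0,0,0.001,0,0,0],[0,0,0,0,0,0,0],[0,0,0,0,0,0,0]]'
```

```text
t: 59.15
tool_pos: [0.5545, 0.3321, 0.1341]
tool_rot: [2.171, 2.271, -0.0]
contact_force: [-0.6, -0.4, -1.0]
opening: 0.0068
t: 59.55
tool_pos: [0.5547, 0.3322, 0.1326]
tool_rot: [2.171, 2.271, 0.001]
contact_force: [-0.3, 0.7, 2.4]
opening: 0.007
```

Contact came at exactly the expected height. Release and rise.

```bash
python3 -m creep '[[0.05,0,0,0,0,0,0],[0.15,0,0,0,0,0,0],[0.3,0,0,0,0,0,0],[0.3,0,0,0,0,0,0],[0.3,0,0,0,0,0,0],[0.3,0,0,-0.02,0,0,0],[0.4,0,0,-0.04,0,0,0],[0.4,0,0,-0.04,0,0,0],[0.4,0,0,0,0,0,0],[0.4,0,0,0,0,0,0]]'; python3 - <<'E'
from h import *
im,c=shot();np.savez('hA.npz',im=im,**c)
q,i=fit('wrist',c,im,hparts()(0),(.5547,.3313,.04),z0=.04,th=0);print(q[:2].round(4),np.degrees(q[2]).round(1),round(i,3))
go(.4317,.14,.22,27.3)
E
```

```text
t: 60.55
tool_pos: [0.5552, 0.3324, 0.2339]
tool_rot: [2.17, 2.27, 0.005]
contact_force: [-0.6, -0.7, -0.3]
opening: 0.0337
[0.5536 0.3297] 2.4 0.723
turn z -24.7 tilt [-0.0, 0.0, -24.7] shift mm [-114.4, -197.0, 11.7] q6 after -16
```

```bash
python3 -m creep '[[0.4,0,0,0,0,0,-8.23],[0.4,0,0,0,0,0,-8.23],[0.4,0,0,0,0,0,-8.23],[0.4,-0.019,-0.0328,0,0,0,0],[0.4,-0.019,-0.0328,0,0,0,0],[0.4,-0.019,-0.0328,0,0,0,0],[0.4,-0.019,-0.0328,0,0,0,0],[0.4,-0.019,-0.0328,0,0,0,0],[0.4,-0.019,-0.0328,0.01,0,0,0],[0.4,0,0,0,0,0,0],[0.4,0,0,0,0,0,0],[0.4,0,0,0,0,0,0]]';python3 -c "
from h import *
lookh((.4317,.14,np.radians(27.3)),.091,pxs=(0,))"
```

```text
t: 61.8
tool_pos: [0.432, 0.141, 0.2216]
tool_rot: [-1.634, -2.682, 0.0]
contact_force: [-0.3, 1.3, 0.4]
opening: 0.0343
hanger px 0 0 [0.4317 0.14  ] 27.2 0.881
hanger px 0 2 [0.4317 0.14  ] 27.1 0.852
turn z 0.1 tilt [-0.0, -0.0, 0.1] shift mm [-0.9, -1.0, 131.0] q6 after -19
```

```bash
python3 -m creep '[[0.4,-0.0009,-0.0008,0.04,0,0,0],[0.4,0,0,0.04,0,0,0],[0.4,0,0,0.03,0,0,0],[0.4,0,0,0.018,0,0,0],[0.4,0,0,0,0,0,0],[0.4,0,0,0,0,0,0],[0.4,0,0,0,0,0,0],[0.4,0,0,0,0,0,0]]' 50; python3 -c "
from h import *
lookh((.4317,.14,np.radians(27.3)),.092,pxs=(0,),ths=(0,))"
```

```text
t: 62.65
tool_pos: [0.4328, 0.1398, 0.0959]
tool_rot: [1.634, 2.681, 0.003]
contact_force: [0.5, -0.8, -0.0]
opening: 0.0342
hanger px 0 0 [0.4327 0.1391] 26.0 0.912
turn z 1.3 tilt [0.2, 0.1, 1.3] shift mm [-0.6, -0.2, 3.7] q6 after -18
```

```bash
python3 -m creep '[[0.4,0,0,0.003,0,0,0],[0.2,0,0,0,0,0,0],[0,0,0,0,0,0,0],[0,0,0,0,0,0,0],[0,0,0,0,0,0,0],[0,0,0,0,0,0,0],[0,0,0,0,0,0,0]]' 50; python3 -c "
from h import *
go(.4322,.1395,.092,27)";  python3 -m creep '[[0,0,0,-0.01,0,0,0],[0,0,0,-0.03,0,0,0],[0,0,0,-0.04,0,0,0],[0,0,0,-0.04,0,0,0],[0,0,0,-0.02,0,0,0],[0,0,0,0,0,0,8.25],[0,0,0,0,0,0,8.25],[0,0,0,0,0,0,8.25],[0,0,0,0,0,0,0],[0,0,0,0,0,0,0],[0,0,0,0,0,0,0]]'; python3 - <<'E'
from h import *
go(.5600,.1765,.232,2.4)
E
```

```text
t: 63.4
tool_pos: [0.4314, 0.1394, 0.0911]
tool_rot: [-1.635, -2.682, 0.0]
contact_force: [-0.2, -0.5, 0.5]
opening: 0.0066
turn z 0.3 tilt [-0.0, -0.0, 0.3] shift mm [-0.3, 0.8, -0.9] q6 after -19
t: 64.5
tool_pos: [0.4314, 0.1394, 0.2312]
tool_rot: [2.17, 2.272, -0.0]
contact_force: [-0.2, -0.5, -1.6]
opening: 0.0068
turn z 0.2 tilt [-0.0, 0.0, 0.2] shift mm [31.7, 130.0, -0.8] q6 after 6
```

```bash
python3 -m creep '[[0,0.0063,0.026,0,0,0,0],[0,0.0063,0.026,0,0,0,0],[0,0.0063,0.026,0,0,0,0],[0,0.0063,0.026,0,0,0,0],[0,0.0063,0.026,0,0,0,0],[0,0,0,0,0,0,0],[0,0,0,0.02,0,0,0],[0,0,0,0.03,0,0,0],[0,0,0,0.03,0,0,0],[0,0,0,0.008,0,0,0],[0,0,0,0.003,0,0,0],[0,0,0,0,0,0,0],[0,0,0,0,0,0,0],[0,0,0,0,0,0,0]]'; python3 -c "
from h import *
go(.5585,.2218,.1396,2.4)"
```

```text
t: 65.9
tool_pos: [0.561, 0.1768, 0.1421]
tool_rot: [2.171, 2.269, 0.004]
contact_force: [0.1, -0.5, -2.0]
opening: 0.0066
turn z 0.1 tilt [0.2, -0.0, 0.1] shift mm [45.0, -0.6, 2.5] q6 after 12
```

```bash
python3 -m creep '[[0,0.008,0,0.001,0,0,0],[0,0.008,0,0,0,0,0],[0,0.008,0,0,0,0,0],[0,0.004,0,0,0,0,0],[0,0,0,0,0,0,0],[0,0,0,0,0,0,0]]'; python3 -m creep '[[0,0.004,0,0,0,0,0],[0,0.004,0,0,0,0,0],[0,0.004,0,0,0,0,0],[0,0.004,0,0,0,0,0],[0,0.001,0,0,0,0,0],[0,0,0,0,0,0,0],[0,0,0,0,0,0,0]]'
```

```text
t: 66.5
tool_pos: [0.5587, 0.2047, 0.139]
tool_rot: [2.172, 2.27, -0.0]
contact_force: [1.4, -0.9, -1.4]
opening: 0.0071
t: 67.2
tool_pos: [0.558, 0.2216, 0.1391]
tool_rot: [2.172, 2.27, -0.0]
contact_force: [-0.6, 0.3, -1.7]
opening: 0.0067
```

Now lower; contact is expected at 0.1311.

```bash
python3 -m creep '[[0,0,0,0.003,0,0,0],[0,0,0,0.002,0,0,0],[0,0,0,0.001,0,0,0],[0,0,0,0.001,0,0,0],[0,0,0,0,0,0,0],[0,0,0,0,0,0,0]]'; python3 -m creep '[[0,0,0,0.001,0,0,0],[0,0,0,0.001,0,0,0],[0,0,0,0,0,0,0],[0,0,0,0,0,0,0]]'
```

```text
t: 67.8
tool_pos: [0.558, 0.2216, 0.1321]
tool_rot: [2.172, 2.27, 0.0]
contact_force: [-0.3, -0.3, -2.3]
opening: 0.0069
t: 68.2
tool_pos: [0.5583, 0.2216, 0.131]
tool_rot: [2.172, 2.269, 0.001]
contact_force: [-2.2, -0.8, 4.3]
opening: 0.0065
```

Release, rise and move away, then make the final check.

```bash
python3 -m creep '[[0.05,0,0,0,0,0,0],[0.15,0,0,0,0,0,0],[0.3,0,0,0,0,0,0],[0.3,0,0,0,0,0,0],[0.3,0,0,0,0,0,0],[0.3,0,0,-0.02,0,0,0],[0.4,0,0,-0.04,0,0,0],[0.4,0,0,-0.04,0,0,0],[0.4,0,0,-0.04,0,0,0],[0.4,0,-0.04,0,0,0,0],[0.4,0,-0.04,0,0,0,0],[0.4,0,-0.04,0,0,0,0],[0.4,0,-0.03,0,0,0,0],[0.4,0,0,0,0,0,0],[0.4,0,0,0,0,0,0],[0.4,0,0,0,0,0,0]]'; python3 - <<'E'
from h import *
s=get_image('scene');t=get_image('top')
cv2.imwrite('pics/fin.png',bright(np.vstack([cv2.resize(s[140:340,190:490],(600,400),interpolation=cv2.INTER_CUBIC),cv2.resize(t[180:320,130:430],(600,200) if 0 else (600,200))]))[:,:,::-1])
E
```

```text
t: 69.8
tool_pos: [0.4089, 0.215, 0.2702]
tool_rot: [2.172, 2.269, 0.001]
contact_force: [-0.5, 0.0, -0.2]
opening: 0.0344
```

View pics/fin.png

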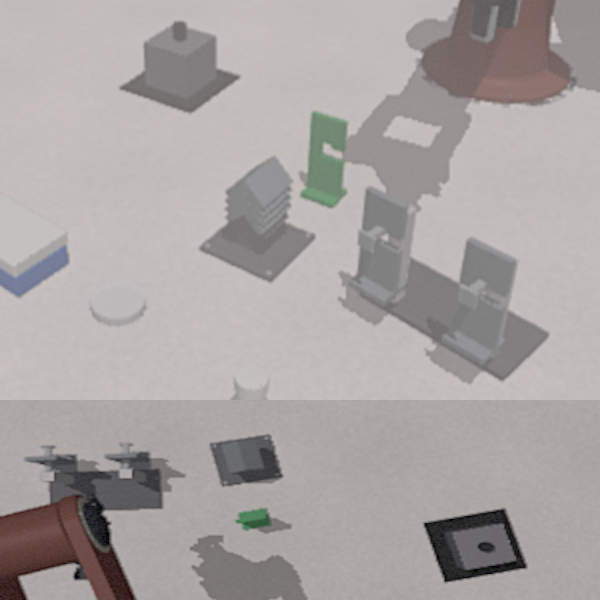

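The final picture shows the cover upright on the mat at (180,70) and four brackets stacked evenly on the saddle at (260,200). Both hangers hang with pins through their slots at (385,240) and (485,295), and the bystanders are unmoved. Handing in.

```bash
python3 -c "
from station import finish_job
print(finish_job())"
```

```text
the job is handed in; nothing more can be done
None
```

The job is handed in, with everything put away as asked at about 70 s of robot time. I took the cover off first and stood it upright on the mat. Then I nested the four loose brackets on the saddle and hung both grey hangers, one to each pin. The dish, tip box, jar and green look-alike were never touched.

**Mishap:** the second bracket slipped from a grip that was too shallow and ended up standing on its end. I tipped it back over with the closed fingers, gripped it deeper and nested it normally.

**Last checks:**
- **Brackets:** the outline fit of the four-bracket stack gave an overlap (IoU) of 0.98, at yaw 11.8° against the saddle's 11.7°. It put the stack within about 2 mm of the saddle's measured centre. Each bracket met contact close to its expected seat height.
- **Hangers:** both met contact within a millimetre of the expected hung height, and the final picture shows the pins in the slots. The outline fit of the first hung hanger was weaker (0.72), probably because the pin is a similar colour. Its position was still within about 2 mm.
- **Fit that disagreed:** the first fit of a single nested bracket was poor (0.67). I checked that bracket by hand from the picture instead, and it agreed with the saddle.

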